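Fetch the drip tray from under a wet bench, charge it at the plunger can, put it back

ROBOT

A 7-joint arm with a two-finger parallel gripper is mounted at the origin on the work surface. World frame = base frame: x ahead of the robot, y to its left, z up, the work surface at z = 0. Lengths are in m, angles in rad, forces in N, time in s.
With the tool pointing down it reaches from about 0.4 to 0.875 m from the base axis. Payload 4.4 kg.
Tool frame: the origin (TCP) lies midway between the tips of the shut fingers; the grasp point (between the pads) lies 19 mm behind it (arm.pinch_z is the distance from the TCP to the grasp point, in m); z points along the fingers, x is the direction in which the jaws open and shut, and the axes are right-handed (so a half turn about z gives the same grasp; the last joint's range is limited). The gripper opens to 85 mm and grips with 20 to 120 N. Pads are 22 mm wide; open, the fingers measure 114 mm over their backs; the gripper's body (76 mm by 85 mm) begins 54 mm behind the grasp point. The pads swing forward as they close: fully open they stand 13 mm farther back than shut.
Start: joints at [1.039, 0.628, 0.038, 1.517, -0.027, 0.996, -0.02], TCP at [0.292, -0.581, 0.231] pointing down, gripper open.
Joint ranges: [-3.06, 3.06], [-0.37, 2.12], [-1.25, 1.32], [0.18, 2.47], [-1.1, 4.24], [0.23, 1.98], [-2.94, 2.94]. Speed limits (rad/s): [2.57, 2.57, 3.14, 3.14, 3.14, 3.14, 3.14].

INTERFACE

Orientations are given as [roll, pitch, yaw] about the fixed x, y, z axes, in that order (R = Rz(yaw) Ry(pitch) Rx(roll)).
In Python, from station import telemetry, cams, arm gives the robot as it stands.
- The arm moves only by the shell command python3 -m inch 'ROWS' [FORCE]. ROWS is JSON, a list of rows, each a list of 7 numbers: the shift along the tool's x, y, z in units of 0.02 m (1.0 is 0.02 m), then the turn, a rotation vector about the tool's x, y, z in units of 4 degrees (1.0 is 4 degrees), then the gripper command: -1 is fully open, 1 is shut, values between are in proportion. A call has 1 to 10 rows; each row shifts and turns the commanded pose from where the row before left it, along the tool's axes as they then stand; what a row does not reach is not made up. A row lasts 1/12 s, in which the tool goes at most 41.7 mm and 7.16 degrees, less where a joint would pass 70% of its speed; a pose out of reach is approached as far as the arm can. A call with a number of a shift or a turn outside -1 to 1 is refused whole. A call with a gripper value outside its range is refused whole. The fingers move at their own pace and stop on an object; FORCE is the grip in N (left out, the last holds). Time passes only in rows, so rows that do not move let the fingers close. It gives the time, the measured TCP pose, the force and the opening at its end, in the units of the state.
- telemetry.get_obs(): the state, without advancing time (a new reading comes with each control period).
- cams.read_camera(name): name is "scene" or "top" or "wrist"; returns a dict with "image" (480x640x3 uint8, blue, green, red), "fx", "fy", "cx", "cy" (pixels), "distortion" ([k1, k2, p1, p2, k3] as OpenCV has them; the pictures are not rectified), "extrinsics" (4x4, takes a point from world to camera coordinates); the wrist camera has in their place "hand_eye" (4x4, takes a point from camera to tool coordinates, whose origin is the TCP and whose axes are the tool frame's). Camera axes: x right, y down, z forward; pixel columns grow to the right and rows downward; lengths in m; the calibration is good to about 2 mm. A picture is of the moment at which its call begins: read the wrist's pose just before it. There is no depth.
- arm.finish_job(): hands the job in, once; it reports no verdict.
The state is a dict: "t": time; "qpos": joint angles; "joint_vel": joint speeds; "joint_torque": joint torques, N m; "position": TCP position; "tcp_rot": TCP orientation; "force": force on the tool from outside, world axes, zero at the start; "ft_torque": the same for the moment, N m; "width": opening from 0.0 (shut) to 1.0 (fully open).
Only numpy, scipy, OpenCV 4.12 (cv2) and the standard library are available. Lean on these libraries where they do the work, as an engineer would, in place of code of your own. Each camera call takes 0.05 s, during which the arm holds its last target. There are 200 camera calls.

TASK

The little bench has just been painted, so do not touch or shift it. Draw the drip tray out from under it by its orange handle, keep it level, and set it down with its basin beneath the spout of the red plunger can; let go and press the plunger right down to its stop (never when the tray is not under the spout). Then let the plunger come up and put the tray back on the table wholly under the bench top, squarely between the legs with the handle at the same side as before, let go, and leave the other things where they are.

Things in the scene. Friction and masses are not known exactly. Their poses are not given: they have to be found in the camera images.
- bench: Low bench, loose, 2.2 kg: black top 230 (its x) x 260 (its y) mm, from 210 to 230 mm above the table. Four 25 mm square legs centred at x = +-95, y = +-100 mm: 175 mm free between them across y. Aprons join the legs along x only, lower edge 180 mm up. Origin on the table under its centre, z up. Its -x face, towards world -y, turned 15 to 35 degrees to -x, is the way in and out.
- tray: Open aluminium drip tray, about 0.3 kg, loose, under the bench, axes nearly parallel to the bench's. Basin 140 (its x) x 120 (its y) x 32 mm, walls 4 mm. Origin: centre of the basin's underside, z up. Orange upright blade handle at its -x end: 14 mm thick in y, x = -70 to -120 mm, 10 to 75 mm high. Wholly under the top: origin 5 to 45 mm to the bench's +x of the bench origin.
- tray_grip (a point): Good grip point on the orange handle: 100 mm to the tray's -x from its origin, mid-thickness, 52 mm above the tray's underside; pinch across the tray's y. It lies 25 to 55 mm inside the bench top's -x edge at the start, so the gripper must lean about 40 degrees from vertical, its body away from the bench, to get in below the top.
- pump_can: Red plunger can with a yellow band, fixed, 90 mm diameter, body 135 mm high, then a cone and a neck to 176 mm. Origin on the table at its axis, z up. A fixed steel spout 12 mm thick, 166 mm above the table, runs 140 mm along its -x, then turns down.
- spout_tip (a point): Open lower end of the spout, 140 mm from the can's axis along the can's -x, 119 mm above the table.
- plunger (a joint): Travel of the white plunger head on the can: 0 up, 0.03 m fully down on its stop. Spring return; about 4 N starts it, about 12 N holds it down.
- plunger_top (a point): Centre of the upper face of the white plunger head (disc 48 mm diameter, 14 mm thick), on the can's axis, 230 mm above the table when up, 200 mm when down. Moves with the head.
- paint_tin: Bystander: paint tin with green label, 84 mm diameter, 100 mm high, standing loose. Origin under its centre.
- jar: Bystander: jar with blue cap, 68 mm diameter, 85 mm high, standing loose. Origin under its centre.
- sander: Bystander: cork sanding block with wooden grip, 110 x 65 x 45 mm, loose. Origin under its centre.
- brush: Bystander: paint brush 180 mm long lying loose along its x. Origin under its centre.
Things that resemble listed ones, but are neither listed nor needed, are in the scene too. There is more than one size of the pump_can; the one meant has the size given above.

How it is judged:
On the way, in this order (a step that is already met when the one before it is completed fails the run):
1. the tray is drawn right out from under the bench (horizontal distance between tray and bench above 0.2 m), for 0.1 s.
2. the tray stands flat on the table, let go, with the spout's end over its basin (x of spout_tip in the frame of tray between -0.062 and 0.062 m and y of spout_tip in the frame of tray between -0.052 and 0.052 m and height (world z) of tray below 0.006 m and angle between tray's own z axis and vertical below 0.06 rad and contact force between the fingers and tray below 0.3 N), for 0.2 s.
3. the plunger is pressed to its stop (last 4 mm) with the tray still under the spout (x of spout_tip in the frame of tray between -0.062 and 0.062 m and y of spout_tip in the frame of tray between -0.052 and 0.052 m and height (world z) of tray below 0.006 m and angle between tray's own z axis and vertical below 0.06 rad and value of joint plunger above 0.026 m), for 0.1 s.
At the end, for the whole second after the job is handed in: The tray stands flat on the table under the bench top (origin 0 to 50 mm to the +x side of the bench's origin, within 40 mm of its middle sideways, square within 0.2 rad, handle at the bench's -x side), at rest and let go; the plunger is up again (within 4 mm) (x of tray in the frame of bench between 0 and 0.05 m and y of tray in the frame of bench between -0.04 and 0.04 m and angle between the x axis of tray and the x axis of bench, either way round below 0.2 rad and x of tray_grip in the frame of bench below 0 m and height (world z) of tray below 0.006 m and angle between tray's own z axis and vertical below 0.06 rad and linear speed of tray below 0.01 m/s and value of joint plunger below 0.004 m); the robot touches nothing.
It fails at once if the robot touches the wet bench (contact force between any of the arm, the fingers and bench above 1 N).
It fails at once if the bench is shifted by more than 10 mm (distance of bench from where it was at the start of the episode above 0.01 m).
It fails at once if the plunger is pressed (over 8 mm) while the tray is not under the spout (value of joint plunger above 0.008 m and not (x of spout_tip in the frame of tray between -0.062 and 0.062 m and y of spout_tip in the frame of tray between -0.052 and 0.052 m)).
It fails at once if the tray is tipped by more than 0.3 rad (angle between tray's own z axis and vertical above 0.3 rad).
It fails at once if the paint tin, jar, sanding block or brush is moved by more than 20 mm (distance of any of paint_tin, jar, sander, brush from where it was at the start of the episode above 0.02 m).
It also fails if it takes over 72 s, if anything falls off the work surface, if the arm or the gripper's body presses on something with over 40 N, if the wrist force passes 120 N, or if a joint passes its speed limit or range.

## Working session

There is one attempt and no reset: what is moved stays moved. The work goes in short steps, Python scripts to look and compute and a shell command to move; the robot and the scene stay as the last step left them, time stands still between calls to the robot, and variables do not carry over. Pictures are saved under pics/ and viewed, about 8 in all and at most 12, crops included, and the job is handed in when it is done.

```bash
ls; mkdir -p pics; python3 - <<'E'
from station import telemetry,cams,arm
import cv2
print(telemetry.get_obs())
for n in("scene","top"):
    c=cams.read_camera(n);cv2.imwrite(f"pics/{n}0.png",c["image"]);print(n,c["fx"],c["distortion"],c["extrinsics"])
print(arm.pinch_z)
E
```

```text
pics
{'t': 0.0, 'qpos': array([ 1.03919604,  0.62932501,  0.03843934,  1.51837429, -0.02701689,
        0.99631785, -0.0200001 ]), 'joint_vel': array([ 7.66636951e-04, -9.05160287e-04, -6.90549296e-04, -1.05433937e-03,
       -3.02521822e-05, -7.82632873e-04,  6.64878145e-04]), 'joint_torque': array([ 8.55784292e-04, -5.63401258e+01,  1.22627757e+00, -1.93448031e+01,
        1.09452812e-02,  1.03382368e-02, -1.60488327e-05]), 'position': array([ 0.29168659, -0.58016862,  0.23040072]), 'tcp_rot': array([ 3.14158397e+00,  1.90674808e-03, -1.10500336e+00]), 'force': array([-0.04063419,  0.21788157, -1.22300095]), 'ft_torque': array([ 0.02041105, -0.01882755, -0.00097967]), 'width': 1.0014088722165622}
scene 547.0276470031707 [-0.03741058  0.          0.          0.          0.        ] [[-0.71595141  0.69814534  0.00258028  0.39950092]
 [ 0.40680479  0.42017819 -0.81114743 -0.03224745]
 [-0.56738297 -0.57969248 -0.58483604  1.55288162]
 [ 0.          0.          0.          1.        ]]
top 532.7641266033427 [0.03138794 0.         0.         0.         0.        ] [[ 1.46061118e-04 -9.99918024e-01  1.28032799e-02 -1.01553171e-01]
 [-9.96116373e-01 -1.27276334e-03 -8.80372177e-02  4.87475991e-01]
 [ 8.80462963e-02 -1.27406979e-02 -9.96034901e-01  1.40366480e+00]
 [ 0.00000000e+00  0.00000000e+00  0.00000000e+00  1.00000000e+00]]
0.0187
```

View pics/scene0.png

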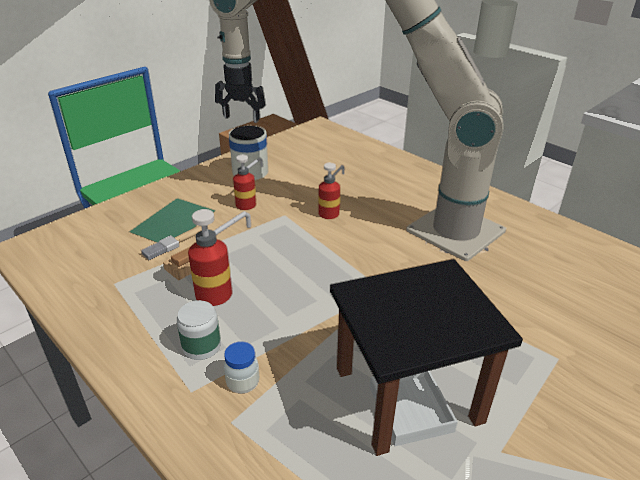

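View pics/top0.png

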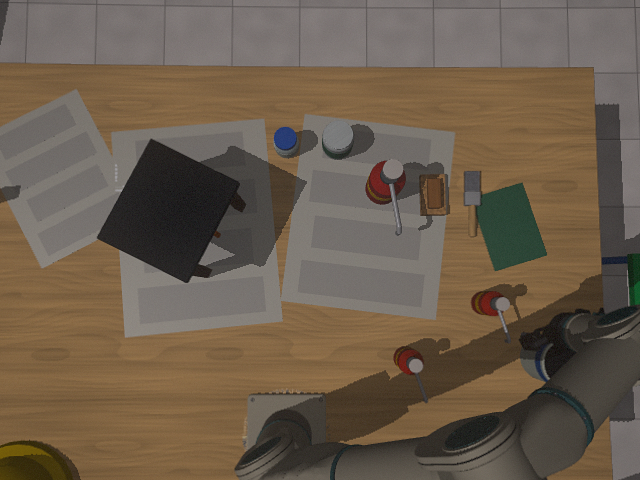

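The scene view shows the black bench at the right with the tray beneath it, and the large red can with its white head at (203,216) and spout end at (249,226). In the top view the bench top's corners are near (152,139), (239,184), (187,282) and (97,238). The large can's head is at (392,171), its spout end at (398,233), and the orange handle shows at about (218,234).

```bash
cat > h.py <<'E'
import numpy as np,cv2
from scipy.spatial.transform import Rotation as Ro
from station import telemetry,cams,arm
def K(c): return np.array([[c["fx"],0,c["cx"]],[0,c["fy"],c["cy"]],[0,0,1]])
def T_cw(c,o=None):
    if "extrinsics" in c: return np.linalg.inv(np.array(c["extrinsics"]))
    T=np.eye(4);T[:3,:3]=Ro.from_euler("xyz",o["tcp_rot"]).as_matrix();T[:3,3]=o["position"]
    return T@np.array(c["hand_eye"])
def plane(c,px,z,o=None):
    T=T_cw(c,o);p=cv2.undistortPoints(np.array(px,float).reshape(-1,1,2),K(c),np.array(c["distortion"])).reshape(-1,2)
    d=np.c_[p,np.ones(len(p))]@T[:3,:3].T
    return T[:3,3]+d*((z-T[2,3])/d[:,2])[:,None]
def proj(c,P,o=None):
    E=np.linalg.inv(T_cw(c,o));r,_=cv2.Rodrigues(E[:3,:3])
    return cv2.projectPoints(np.array(P,float).reshape(-1,1,3),r,E[:3,3],K(c),np.array(c["distortion"]))[0].reshape(-1,2)
E
python3 - <<'E'
from h import *
c=cams.read_camera("top");s=cams.read_camera("scene")
np.set_printoptions(precision=4,suppress=True)
im=c["image"]
m=((im.max(2)<60)).astype(np.uint8);m[:,260:]=0;m[:110]=0;m[300:]=0
m=cv2.morphologyEx(m,cv2.MORPH_OPEN,np.ones((15,15)))
cs,_=cv2.findContours(m,0,1);k=max(cs,key=cv2.contourArea)
P=plane(c,k.reshape(-1,2),.23)[:,:2]
r=cv2.minAreaRect((P*1000).astype(np.float32));print("bench",r)
print(cv2.boxPoints(r))
q=plane(c,[[392.5,170.5]],.23);print("plunger top",q,"scene",plane(s,[[203.5,215.5]],.23))
print("tip",plane(c,[[398,233]],.119),plane(s,[[249,227]],.119))
print("handle",plane(c,[[218,234]],.07))
print("tin",plane(c,[[338,135]],.1),"jar",plane(c,[[286,138]],.085))
print("sander",plane(c,[[433,194]],.045),"brush",plane(c,[[472,203]],.01))
for n,i,(x,y,w,h) in(("s",s["image"],(300,230,240,240)),("t",im,(80,110,240,200))):
    cv2.imwrite(f"pics/crop_{n}.png",cv2.resize(i[y:y+h,x:x+w],None,fx=3,fy=3 if n=="t" else 2.5))
a=cv2.imread("pics/crop_t.png");b=cv2.convertScaleAbs(a,alpha=1.8,beta=20);cv2.imwrite("pics/crop_t.png",b)
a=cv2.imread("pics/crop_s.png");cv2.imwrite("pics/crop_s.png",a)
E
```

```text
bench ((552.3139038085938, 250.26602172851562), (246.1140594482422, 259.5635681152344), 63.509639739990234)
[[381.2687 198.0176]
 [613.5806  82.24  ]
 [723.3591 302.5144]
 [491.0472 418.292 ]]
plunger top [[ 0.6483 -0.256   0.23  ]] scene [[ 0.6533 -0.2488  0.23  ]]
tip [[ 0.5156 -0.284   0.119 ]] [[ 0.5127 -0.2776  0.119 ]]
handle [[0.518  0.1743 0.07  ]]
tin [[ 0.7715 -0.135   0.1   ]] jar [[ 0.7675 -0.0004  0.085 ]]
sander [[ 0.6287 -0.3895  0.045 ]] brush [[ 0.6107 -0.5029  0.01  ]]
```

View pics/crop_t.png

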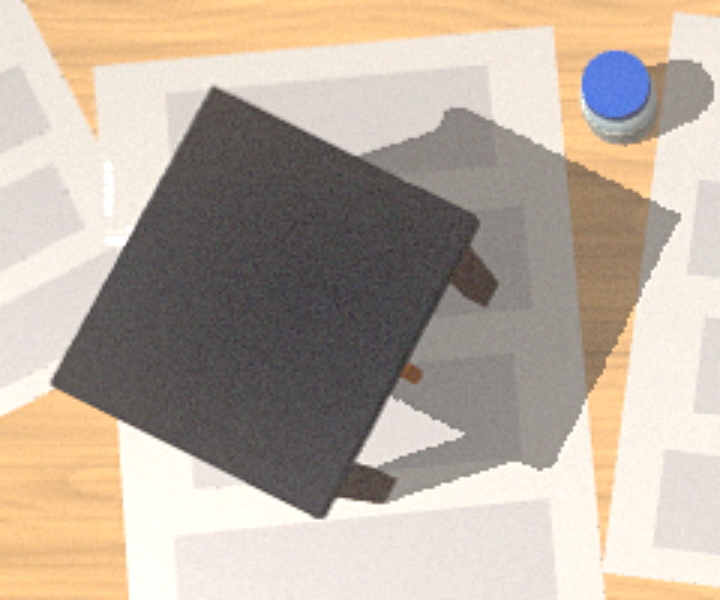

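View pics/crop_s.png

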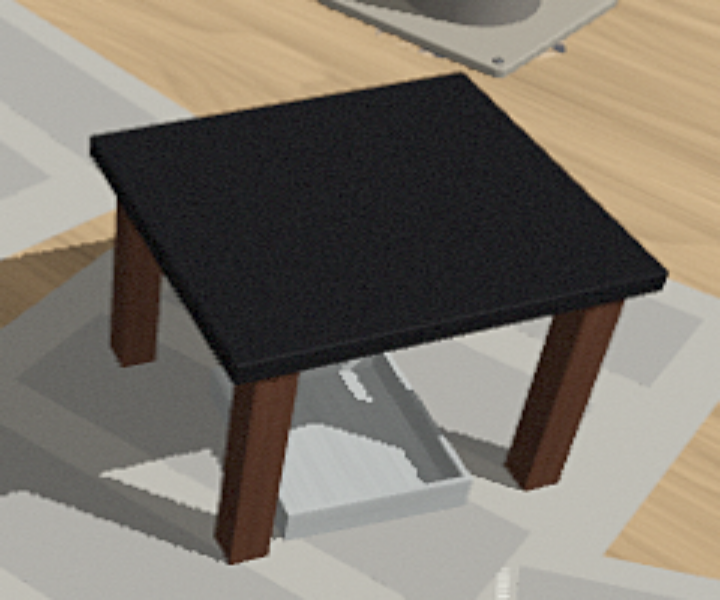

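```bash
python3 - <<'E'
from h import *
from scipy.optimize import least_squares
np.set_printoptions(precision=4,suppress=True)
c=cams.read_camera("top");s=cams.read_camera("scene")
def fit(obs,x0):
    def f(p):
        r=[]
        for cam,L,px in obs:
            L=np.array(L,float);cs,sn=np.cos(p[2]),np.sin(p[2])
            W=np.c_[p[0]+cs*L[:,0]-sn*L[:,1],p[1]+sn*L[:,0]+cs*L[:,1],L[:,2]]
            r.append((proj(cam,W)-np.array(px)).ravel())
        return np.concatenate(r)
    q=least_squares(f,x0,loss="soft_l1");print(q.x,np.rad2deg(q.x[2]),f(q.x).reshape(-1,2).round(1).tolist());return q.x
h=.23
B=[[.115,-.13,h],[-.115,-.13,h],[-.115,.13,h],[.115,.13,h]]
st=[(330.7+0,285.2),(379.3,377.2),(521.7,340),(453.3,259.2)]
# scene order: -x-y? (330.7,285) ; assign below
top=[(151,139.3),(239.3,182.7),(187.3,282.7),(97.3,237.7)]
W=[.552,.25,1.1]
oc=(c,B,top)
os=(s,B,[(379.3,377.2),(330.7,285.2),(453.3,259.2),(521.7,340)])
fit([oc],W);fit([os],W);b=fit([oc,os],W)
tr=[(s,[[.07,-.06,0],[.07,.06,0],[.07,-.06,.032],[.07,.06,.032]],[(396,445.2),(456.7,430),(395,434.8),(456.7,422.8)])]
fit(tr,W);t=fit(tr+[(c,[[-.12,0,.075]],[(220.5,235)])],W)
R=np.array([[np.cos(b[2]),np.sin(b[2])],[-np.sin(b[2]),np.cos(b[2])]])
print("tray in bench",R@(t[:2]-b[:2]))
# ellipse of plunger head
for n,cam,(x,y,w,hh) in(("t",c,(375,152,35,35)),("s",s,(188,203,32,28))):
    im=cam["image"][y:y+hh,x:x+w].astype(int)
    m=((im.min(2)>115)&(im.max(2)-im.min(2)<40)).astype(np.uint8)
    k,_=cv2.findContours(m,0,1);k=max(k,key=cv2.contourArea);(e,ax,an)=cv2.fitEllipse(k);bb=cv2.boundingRect(k);print(n,e[0]+x,e[1]+y,ax,an,bb)
    cv2.imwrite(f"pics/p_{n}.png",cv2.resize(cam["image"][y-5:y+hh+55,x-5:x+w+30],None,fx=6,fy=6,interpolation=2))
a=cv2.imread("pics/p_t.png");b2=cv2.imread("pics/p_s.png");H=min(a.shape[0],b2.shape[0]);cv2.imwrite("pics/pp.png",np.hstack([a[:H,:400],b2[:H,:400]]));print(a.shape,b2.shape)
C=[[0,0,.23],[-.14,0,.119]]
fit([(c,C,[(392.5,170.5),(398,234)])],[.65,-.25,.2]);fit([(s,C,[(203.5,215.5),(249,227)])],[.65,-.25,.2])
E
```

```text
[0.5546 0.2564 1.1093] 63.55889409728091 [[0.0, -1.3], [0.9, -0.5], [-0.0, 0.9], [-0.8, 0.6]]
[0.5576 0.2652 1.1119] 63.704528553097745 [[-0.6, 1.1], [-2.0, -0.5], [0.7, -0.9], [2.6, -0.5]]
[0.5556 0.2612 1.1091] 63.54710687346764 [[-2.0, -1.7], [-1.2, -0.9], [-2.2, 0.4], [-2.9, 0.2], [-2.1, -1.3], [-2.7, -2.2], [-0.3, -2.2], [0.9, -2.2]]
[0.5755 0.2887 1.0354] 59.32261829056707 [[-1.3, 0.0], [-1.5, 1.7], [1.4, -0.1], [1.3, -1.6]]
[0.5757 0.2869 1.0529] 60.324939311033454 [[-1.3, -0.2], [-2.0, 0.6], [1.4, -0.2], [0.7, -2.7], [-6.1, -0.6]]
tray in bench [ 0.032  -0.0066]
t 392.6230239868164 168.55841064453125 (18.279327392578125, 18.820880889892578) 93.38258361816406 (8, 7, 20, 20)
s 203.07800483703613 216.82999801635742 (16.499128341674805, 21.438865661621094) 89.85388946533203 (4, 6, 22, 17)
(570, 420, 3) (528, 402, 3)
[ 0.6492 -0.2559  0.2033] 11.646866761552765 [[-0.1, -0.4], [0.1, 0.4]]
[ 0.652  -0.2499  0.1884] 10.79192515697659 [[0.2, -0.4], [-0.2, 0.5]]
```

View pics/pp.png

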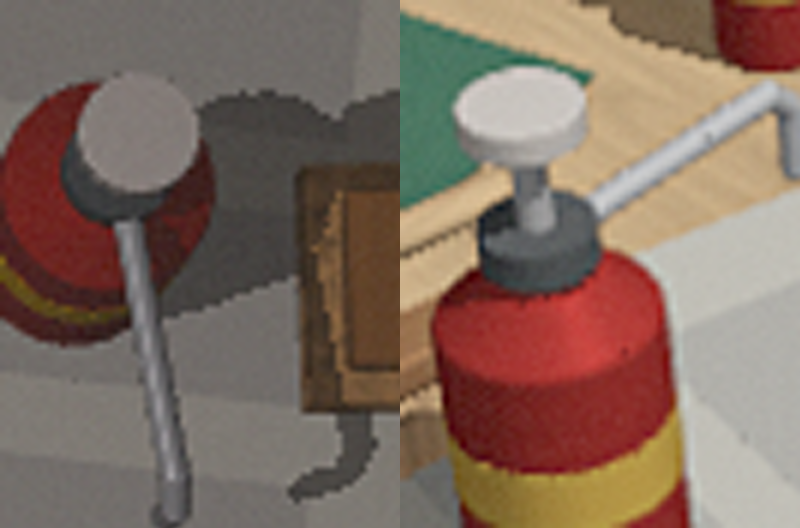

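The crops show the plunger head's centre at (393,169) in the top view and (203,215) in the scene view, and the spout end at about (398,233) in the top view. The two cameras disagree by about 6 mm, so I'm taking the mean and will refine with the wrist camera.

```bash
cat >> h.py <<'E'
def Rt(yawdeg,lean):  # tool R for tray/bench x-axis heading, leaning (deg); jaw x = -tray y
    a=np.deg2rad(yawdeg);l=np.deg2rad(lean);d=np.array([np.cos(a),np.sin(a),0])
    x=np.array([np.sin(a),-np.cos(a),0]);z=d*np.sin(l)+np.array([0,0,-np.cos(l)])
    return np.c_[x,np.cross(z,x),z]
def tcp_for_grasp(g,R): return np.array(g)+R[:,2]*arm.pinch_z
def plan(p,R):
    """turn first, then shift: numbers in row units"""
    o=telemetry.get_obs();R0=Ro.from_euler("xyz",o["tcp_rot"]);rv=np.rad2deg((R0.inv()*Ro.from_matrix(R)).as_rotvec())/4
    sh=R.T@(np.array(p)-o["position"])/.02
    print("turn",rv.round(2),"n>=",np.ceil(np.linalg.norm(rv)*4/7.1*1),"| then shift",sh.round(2),"n>=",np.ceil(max(abs(sh))),"dist",np.linalg.norm(sh)*.02)
E
python3 - <<'E'
from h import *
np.set_printoptions(precision=4,suppress=True)
c=cams.read_camera("top")
print("small cans",plane(c,[[502,304],[415,367]],.14),plane(c,[[484,303],[404,357]],.0))
R=Rt(62,40)
g=np.array([.525,.197,.052]);d=np.array([np.cos(np.deg2rad(62)),np.sin(np.deg2rad(62)),0])
plan(tcp_for_grasp(g-.15*d+[0,0,.12],R),R)
E
python3 -m inch '[[0,0,-1,0,0,0,-1],[0,0,-1,0,0,0,-1],[0,0,-1,0,0,0,-1],[0,0,-1,0,0,0,-1],[0,0,-1,0,0,0,-1],[0,0,-1,0,0,0,-1],[0,0,-1,0,0,0,-1],[0,0,-1,0,0,0,-1],[0,0,-1,0,0,0,-1]]' 80
```

```text
small cans [[ 0.3397 -0.5316  0.14  ]
 [ 0.1888 -0.3175  0.14  ]] [[ 0.3399 -0.5315  0.    ]
 [ 0.1963 -0.3138  0.    ]]
turn [ 9.67 -3.07 -8.46] n>= 8.0 | then shift [ -7.96 -22.85  23.96] n>= 24.0 dist 0.6810375549306683
t: 1.1
position: [0.2918, -0.5806, 0.4124]
tcp_rot: [3.142, -0.0, -1.105]
force: [0.5, -0.8, -0.3]
width: 0.997
```

```bash
python3 -m inch '[[-0.97,-0.84,0,0,0,0,-1],[-0.97,-0.84,0,0,0,0,-1],[-0.97,-0.84,0,0,0,0,-1],[-0.97,-0.84,0,0,0,0,-1],[-0.97,-0.84,0,0,0,0,-1],[-0.97,-0.84,0,0,0,0,-1],[-0.97,-0.84,0,0,0,0,-1],[-0.97,-0.84,0,0,0,0,-1],[-0.97,-0.84,0,0,0,0,-1],[-0.97,-0.84,0,0,0,0,-1]]'
python3 -m inch '[[-0.97,-0.84,0,0,0,0,-1],[-0.97,-0.84,0,0,0,0,-1],[-0.97,-0.84,0,0,0,0,-1],[-0.97,-0.84,0,0,0,0,-1],[-0.97,-0.84,0,0,0,0,-1],[-0.97,-0.84,0,0,0,0,-1],[-0.97,-0.84,0,0,0,0,-1],[-0.97,-0.84,0,0,0,0,-1],[-0.97,-0.84,0,0,0,0,-1],[-0.97,-0.84,0,0,0,0,-1]]'
python3 -m inch '[[-0.97,-0.84,0,0,0,0,-1],[-0.97,-0.84,0,0,0,0,-1],[-0.97,-0.84,0,0,0,0,-1],[-0.97,-0.84,0,0,0,0,-1],[-0.97,-0.84,0,0,0,0,-1],[-0.97,-0.84,0,0,0,0,-1],[0,0,0,0,0,0,-1]]'
python3 -m inch '[[0,0,0,0.97,-0.31,-0.85,-1],[0,0,0,0.97,-0.31,-0.85,-1],[0,0,0,0.97,-0.31,-0.85,-1],[0,0,0,0.97,-0.31,-0.85,-1],[0,0,0,0.97,-0.31,-0.85,-1],[0,0,0,0.97,-0.31,-0.85,-1],[0,0,0,0.97,-0.31,-0.85,-1],[0,0,0,0.97,-0.31,-0.85,-1],[0,0,0,0.97,-0.31,-0.85,-1],[0,0,0,0.97,-0.31,-0.85,-1]]'
python3 - <<'E'
from h import *
R=Rt(62,40)
g=np.array([.525,.197,.052]);d=np.array([np.cos(np.deg2rad(62)),np.sin(np.deg2rad(62)),0])
print(telemetry.get_obs()["qpos"].round(2))
plan(tcp_for_grasp(g-.17*d+[0,0,.04],R),R)
E
```

```text
t: 1.93
position: [0.355, -0.3306, 0.4115]
tcp_rot: [-3.141, -0.0, -1.105]
force: [0.1, -0.1, -0.3]
width: 0.998
t: 2.77
position: [0.4179, -0.0819, 0.4116]
tcp_rot: [-3.141, -0.0, -1.105]
force: [0.3, -0.1, -1.3]
width: 1.0
t: 3.35
position: [0.4561, 0.0718, 0.4115]
tcp_rot: [-3.139, 0.003, -1.097]
force: [0.0, 0.5, -0.0]
width: 0.999
t: 4.18
position: [0.4555, 0.0655, 0.4119]
tcp_rot: [-2.442, -0.003, -0.487]
force: [-0.9, -0.4, -1.4]
width: 1.002
[ 0.55  0.11 -0.29  2.06 -0.81  0.98  0.25]
turn [-0.03 -0.01  0.05] n>= 1.0 | then shift [-0.02 11.1  12.5 ] n>= 13.0 dist 0.33434556273120086
```

```bash
python3 -m inch '[[0,0.85,0.96,0,0,0,-1],[0,0.85,0.96,0,0,0,-1],[0,0.85,0.96,0,0,0,-1],[0,0.85,0.96,0,0,0,-1],[0,0.85,0.96,0,0,0,-1],[0,0.85,0.96,0,0,0,-1],[0,0.85,0.96,0,0,0,-1]]'
python3 -m inch '[[0,0.85,0.96,0,0,0,-1],[0,0.85,0.96,0,0,0,-1],[0,0.85,0.96,0,0,0,-1],[0,0.85,0.96,0,0,0,-1],[0,0.85,0.96,0,0,0,-1],[0,0.85,0.96,0,0,0,-1],[0,0,0,0,0,0,-1]]'
python3 - <<'E'
from h import *
np.set_printoptions(precision=3,suppress=True)
R=Rt(62,40)
g=np.array([.525,.197,.052]);d=np.array([np.cos(np.deg2rad(62)),np.sin(np.deg2rad(62)),0])
o=telemetry.get_obs();print(o["qpos"].round(2))
plan(tcp_for_grasp(g-.17*d+[0,0,.04],R),R)
c=cams.read_camera("wrist");im=c["image"].copy();T=T_cw(c,o);print(T)
for P in ([.525,.197,.052],[.5157,.1805,.075],[.5157,.1805,.01]):
    q=proj(c,[P],o)[0];print(P,q);cv2.circle(im,tuple(int(v) for v in q),4,(0,255,0),1)
cv2.imwrite("pics/w1.png",im)
E
```

```text
t: 4.77
position: [0.453, 0.0608, 0.2303]
tcp_rot: [-2.448, -0.001, -0.489]
force: [1.3, 0.4, -2.7]
width: 1.001
t: 5.35
position: [0.4655, 0.0289, 0.1023]
tcp_rot: [-2.455, 0.048, -0.457]
force: [0.5, 0.1, 0.9]
width: 1.0
[ 0.82  0.83 -0.68  2.28 -1.1   0.23  0.94]
turn [ 0.18  0.82 -0.08] n>= 1.0 | then shift [-1.32  0.09  1.53] n>= 2.0 dist 0.040470417597885104
[[ 0.897 -0.421  0.138  0.456]
 [-0.44  -0.815  0.378 -0.007]
 [-0.047 -0.399 -0.916  0.257]
 [ 0.     0.     0.     1.   ]]
[0.525, 0.197, 0.052] [293.613  84.294]
[0.5157, 0.1805, 0.075] [287.337  78.845]
[0.5157, 0.1805, 0.01] [297.095 142.407]
```

View pics/w1.png

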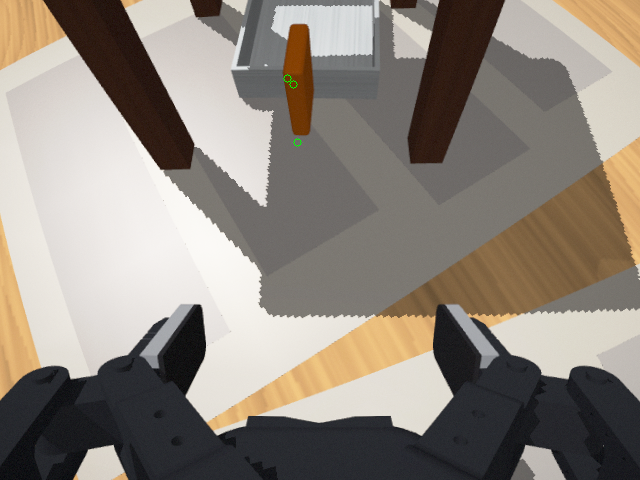

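The wrist view shows the handle standing clear, with its near face's lower end at (302,133). The basin's front wall spans (233,70) to (380,67), and the front legs' feet are at (165–192,169) and (410–441,163). Joints 5 and 6 are at their limits this close in, so I'll approach along the tool axis instead.

```bash
cat > fitw.py <<'E'
from h import *
from scipy.optimize import least_squares
def fit(obs,x0,pr=True):
    def f(p):
        r=[]
        for cam,o,L,px in obs:
            L=np.array(L,float);cs,sn=np.cos(p[2]),np.sin(p[2])
            W=np.c_[p[0]+cs*L[:,0]-sn*L[:,1],p[1]+sn*L[:,0]+cs*L[:,1],L[:,2]]
            r.append((proj(cam,W,o)-np.array(px)).ravel())
        return np.concatenate(r)
    q=least_squares(f,x0,loss="soft_l1")
    print(q.x.round(4),np.rad2deg(q.x[2]).round(2),f(q.x).reshape(-1,2).round(1).tolist());return q.x
def rel(t,b):
    a=b[2];return np.array([[np.cos(a),np.sin(a)],[-np.sin(a),np.cos(a)]])@(t[:2]-b[:2])
E
python3 - <<'E'
from fitw import *
o=telemetry.get_obs();c=cams.read_camera("wrist")
t=fit([(c,o,[[-.07,.06,.032],[-.07,-.06,.032],[-.07,.06,0],[-.07,-.06,0],[-.12,0,.010]],[(233,70),(380,67),(238,96),(379,98),(302,133)])],[.575,.287,1.06])
b=fit([(c,o,[[-.1075,.1125,0],[-.1075,.0875,0],[-.1075,-.0875,0],[-.1075,-.1125,0]],[(165,169),(192,168.5),(410,163),(441,162)])],[.555,.26,1.1])
print("rel",rel(t,b))
a=t[2];g=np.r_[t[:2]-.1*np.array([np.cos(a),np.sin(a)]),.052];print("grip",g)
R=Rt(np.rad2deg(a),40);p=tcp_for_grasp(g,R);print(p)
plan(p-.16*R[:,2],R)
E
```

```text
[0.5817 0.2943 1.0617] 60.83 [[-0.2, -1.8], [-0.5, 1.2], [3.3, 0.3], [-2.7, -0.9], [0.8, 0.7]]
[0.558  0.2663 1.1127] 63.76 [[-1.0, 0.3], [1.2, -0.3], [-0.2, -0.3], [0.2, 0.3]]
rel [ 0.03550326 -0.00885685]
grip [0.53293092 0.20695132 0.052     ]
[0.53878899 0.21744734 0.03767497]
turn [0.16 1.02 0.2 ] n>= 1.0 | then shift [-1.3  -5.43  0.97] n>= 6.0 dist 0.11341943526912861
```

```bash
python3 -m inch '[[-0.2,-0.9,0.1,0,0,0,-1],[-0.2,-0.9,0.1,0,0,0,-1],[-0.2,-0.9,0.1,0,0,0,-1],[-0.2,-0.9,0.1,0,0,0,-1],[-0.2,-0.9,0.1,0,0,0,-1],[-0.2,-0.9,0.1,0,0,0,-1],[0,0,0,0.1,0.5,0.1,-1],[0,0,0,0.1,0.5,0.1,-1],[0,0,0,0,0,0,-1]]'
cat > pl.py <<'E'
from h import *
import sys
# usage: pl.py yaw lean gx gy gz back
y,l,gx,gy,gz,b=map(float,sys.argv[1:]);R=Rt(y,l);p=tcp_for_grasp([gx,gy,gz],R)
o=telemetry.get_obs();print(o["t"],o["position"].round(4),o["qpos"].round(2),"goal",(p-b*R[:,2]).round(4),"axes x",R[:,0].round(3),"y",R[:,1].round(3),"z",R[:,2].round(3));plan(p-b*R[:,2],R)
E
python3 pl.py 60.8 40 .533 .207 .052 .16
```

```text
t: 6.2
position: [0.4968, 0.1073, 0.185]
tcp_rot: [-2.454, 0.022, -0.488]
force: [-0.9, 0.1, -0.5]
width: 1.002
6.2 [0.4968 0.1073 0.185 ] [ 0.68  0.64 -0.76  2.27 -1.1   0.23  0.65] goal [0.4887 0.1277 0.1602] axes x [ 0.873 -0.488  0.   ] y [-0.374 -0.669 -0.643] z [ 0.314  0.561 -0.766]
turn [0.16 0.44 0.04] n>= 1.0 | then shift [-0.85  0.27  1.4 ] n>= 2.0 dist 0.03311652230336358
```

Joints 5 and 6 sit at their limits. Before committing, I'll identify the kinematics from the recorded joint and pose pairs, then look for a reachable posture. That includes the half turn that puts the wrist camera on the underside, since on the upper side it would pass close to the bench top.

```bash
cat > kin.py <<'E'
from h import *
import itertools
from scipy.optimize import least_squares
LO=np.array([-3.06,-.37,-1.25,.18,-1.1,.23,-2.94]);HI=np.array([3.06,2.12,1.32,2.47,4.24,1.98,2.94])
S=[([1.0392,.6293,.0384,1.5184,-.0270,.9963,-.02],(.29169,-.58017,.23040),(3.1416,.0019,-1.105)),
([.55,.11,-.29,2.06,-.81,.98,.25],(.4555,.0655,.4119),(-2.442,-.003,-.487)),
([.82,.83,-.68,2.28,-1.1,.23,.94],(.4655,.0289,.1023),(-2.455,.048,-.457)),
([.68,.64,-.76,2.27,-1.1,.23,.65],(.4968,.1073,.185),(-2.454,.022,-.488))]
def fk(q,L,s,o1,o7):
    R=Ro.identity();p=np.zeros(3)
    for ax,an,t in(("z",s[0]*q[0]+o1,L[0]),("y",q[1],0),("z",s[1]*q[2],L[1]),("y",q[3],0),("z",s[2]*q[4],L[2]),("y",q[5],0),("z",s[3]*q[6]+o7,L[3])):
        R=R*Ro.from_euler(ax,an);p=p+R.apply([0,0,t])
    return p,R
def res(x,s,o1,o7):
    r=[]
    for q,p,e in S:
        a,R=fk(q,x,s,o1,o7);r+=[*(a-p),*(.3*(R.inv()*Ro.from_euler("xyz",e)).as_rotvec())]
    return np.array(r)
def ident():
    best=None
    for s in itertools.product((1,-1),repeat=4):
        for o1 in(0,np.pi):
            for o7 in(0,np.pi):
                q=least_squares(res,[.35,.4,.4,.25],args=(s,o1,o7))
                if best is None or q.cost<best[0]:best=(q.cost,q.x,s,o1,o7)
    return best
def ik(M,p,R,q0=None,n=40,seed=0):
    rg=np.random.default_rng(seed);best=None
    for i in range(n):
        x0=np.clip(q0 if i==0 and q0 is not None else rg.uniform(LO,HI),LO+1e-3,HI-1e-3)
        f=lambda q:(lambda a:np.r_[a[0]-p,.2*(a[1].inv()*Ro.from_matrix(R)).as_rotvec()])(fk(q,*M[1:]))
        r=least_squares(f,x0,bounds=(LO,HI))
        if best is None or r.cost<best[0]:best=(r.cost,r.x)
        if best[0]<1e-9:break
    return best
E
python3 - <<'E'
from kin import *
np.set_printoptions(precision=3,suppress=True)
M=ident();print(M,abs(res(*M[1:])).max())
H=np.diag([-1,-1,1.])
q0=telemetry.get_obs()["qpos"]
for l in(36,40):
  for y in(60.8,66):
   for b in(0,.08,.16):
    for h in(0,1):
      R=Rt(y,l);p=tcp_for_grasp([.533,.207,.055],R)-b*R[:,2]
      r=ik(M,p,R@H if h else R,q0);print(l,y,b,h,"err",(2*r[0])**.5,r[1])
E
```

```text
(np.float64(0.00046553364818186307), array([0.303, 0.559, 0.386, 0.309]), (-1, -1, -1, -1), 0, 3.141592653589793) 0.02569354523483447
36 60.8 0 0 err 3.6305954765666046e-07 [ 0.579  1.317 -1.245  2.204  2.045  0.658 -2.406]
36 60.8 0 1 err 2.4436394552099557e-08 [ 0.436  1.073 -0.894  2.204  2.479  0.337  0.194]
36 60.8 0.08 0 err 1.164187850059701e-09 [ 0.653  1.06  -1.169  2.265  1.94   0.424 -2.408]
36 60.8 0.08 1 err 1.324690164987476e-07 [ 0.583  0.948 -0.998  2.265  2.166  0.261  0.482]
36 60.8 0.16 0 err 8.527214405104451e-08 [ 0.805  0.895 -1.236  2.289  1.512  0.316 -2.026]
36 60.8 0.16 1 err 1.0479544550691622e-07 [ 0.777  0.842 -1.158  2.289  1.488  0.233  1.137]
36 66 0 0 err 4.3229547340827534e-09 [ 0.595  1.32  -1.248  2.17   1.924  0.607 -2.203]
36 66 0 1 err 8.47636514842901e-08 [ 0.572  1.261 -1.174  2.17   1.963  0.522  0.877]
36 66 0.08 0 err 5.577973367421083e-07 [ 0.641  1.014 -1.089  2.22   1.752  0.291 -2.139]
36 66 0.08 1 err 7.999633423433706e-08 [ 0.657  1.041 -1.129  2.22   1.734  0.334  1.027]
36 66 0.16 0 err 1.6216514268754167e-08 [ 0.539  0.637 -0.667  
[... 505 characters left out ...]
200033307502483e-07 [ 0.857  0.958 -1.25   2.328  1.75   0.293 -2.196]
40 60.8 0.16 1 err 5.3968146468790634e-08 [ 0.857  0.958 -1.25   2.328  1.75   0.293  0.946]
40 66 0 0 err 2.018484924998455e-08 [ 0.61   1.309 -1.191  2.189  2.076  0.505 -2.318]
40 66 0 1 err 1.6155663190194122e-06 [ 0.617  1.325 -1.211  2.189  2.058  0.527  0.848]
40 66 0.08 0 err 1.931366099150006e-07 [ 0.716  1.117 -1.177  2.245  1.886  0.348 -2.199]
40 66 0.08 1 err 4.567916566351844e-08 [ 0.672  1.038 -1.064  2.246  2.038  0.23   0.772]
40 66 0.16 0 err 1.9500182107762882e-07 [ 0.873  0.976 -1.247  2.265  1.344  0.279 -1.694]
40 66 0.16 1 err 1.8446610235862296e-07 [ 0.866  0.961 -1.227  2.265  1.323  0.257  1.468]
```

```bash
cat > kin2.py <<'E'
import kin
from kin import *
o=telemetry.get_obs()
def fk(q,L,s,o1,o7):
    R=Ro.identity();p=np.zeros(3)
    for ax,an,t in(("z",s[0]*q[0]+o1,[0,0,L[0]]),("y",q[1],[0,0,0]),("z",s[1]*q[2],[L[4],L[7],L[1]]),("y",q[3],[L[5],0,0]),("z",s[2]*q[4],[0,L[8],L[2]]),("y",q[5],[L[6],0,0]),("z",s[3]*q[6]+o7,[0,0,L[3]])):
        R=R*Ro.from_euler(ax,an);p=p+R.apply(t)
    return p,R
kin.fk=fk
E
python3 - <<'E'
from kin2 import *
np.set_printoptions(precision=4,suppress=True)
s=(-1,-1,-1,-1)
kin.S[3]=(o["qpos"],o["position"],o["tcp_rot"])
r=kin.res([.303,.559,.386,.309,0,0,0,0,0],s,0,np.pi);print((r.reshape(-1,6)*1000).round(1))
q=least_squares(kin.res,[.3,.45,.39,.3,0,0,0,0,0],args=(s,0,np.pi));print(q.x,(q.fun.reshape(-1,6)*1000).round(1))
E
```

```text
[[26.  10.9  5.1  0.  -0.   0. ]
 [-0.6  1.9 -6.5  0.9  1.5 -0.1]
 [ 5.3 -0.6  1.7 -0.3 -0.1 -0.8]
 [-2.2  2.   1.9  0.   0.   0. ]]
[ 0.3474  0.5671  0.3921  0.352  -0.0046  0.0157  0.0004 -0.0331  0.0055] [[ 0.3 -0.   0.1  0.  -0.   0. ]
 [-0.6 -0.3 -0.5  0.9  1.5 -0.1]
 [-0.5  1.   0.2 -0.3 -0.1 -0.8]
 [ 1.2 -0.8  0.2  0.   0.   0. ]]
```

```bash
cat >> kin2.py <<'E'
M=(0,np.array([.3474,.5671,.3921,.352,-.0046,.0157,.0004,-.0331,.0055]),(-1,-1,-1,-1),0,np.pi)
def sols(p,R,n=60,tol=1e-3):
    rg=np.random.default_rng(1);out=[]
    for i in range(n):
        f=lambda q:(lambda a:np.r_[a[0]-p,.2*(a[1].inv()*Ro.from_matrix(R)).as_rotvec()])(fk(q,*M[1:]))
        r=least_squares(f,rg.uniform(LO,HI),bounds=(LO,HI),max_nfev=60)
        if (2*r.cost)**.5<tol: out.append(r.x)
    return np.array(out)
def track(q,P,wreg=1e-3):
    """local IK along list of (p,R)"""
    E=[]
    for p,R in P:
        f=lambda x:(lambda a:np.r_[a[0]-p,.2*(a[1].inv()*Ro.from_matrix(R)).as_rotvec(),wreg*(x-q)])(fk(x,*M[1:]))
        x=least_squares(f,np.clip(q,LO+1e-6,HI-1e-6),bounds=(LO,HI)).x;E.append(np.linalg.norm(f(x)[:6]));q=x
    return q,np.array(E)
E
python3 - <<'E'
from kin2 import *
np.set_printoptions(precision=2,suppress=True)
def show(n,p,R):
    s=sols(p,R,40);print(n,len(s))
    if len(s): s=s[np.argsort(s[:,4])];print(s[np.unique(np.linspace(0,len(s)-1,5).astype(int))])
for l in (36,40):
    R=Rt(60.8,l)
    for b in(0,.16): show(("grasp",l,b),tcp_for_grasp([.533,.207,.055],R)-b*R[:,2],R)
    d=np.array([np.cos(1.061),np.sin(1.061),0])
    for k in(.1,.2): show(("pull",l,k),tcp_for_grasp(np.array([.533,.207,.06])-k*d,R),R)
    for y in(12,-10,35):
        a=np.deg2rad(y);R2=Rt(y,l);show(("spout",l,y),tcp_for_grasp([.505-.1*np.cos(a),-.28-.1*np.sin(a),.055],R2),R2)
E
```

```text
('grasp', 36, 0) 21
[[ 0.59  1.25 -1.24  2.2   1.98  0.61 -2.39]
 [ 0.43  1.04 -0.91  2.21  2.42  0.33 -2.93]
 [ 0.42  1.04 -0.91  2.21  2.43  0.32 -2.94]
 [-0.1   0.87 -0.09  2.23  4.04  0.54  1.57]
 [-0.81  1.39  1.18  2.23  4.24  1.66  0.96]]
('grasp', 36, 0.16) 8
[[ 0.79  0.81 -1.18  2.28  1.31  0.23 -1.85]
 [ 0.79  0.81 -1.18  2.28  1.31  0.23 -1.85]
 [ 0.8   0.81 -1.19  2.28  1.32  0.24 -1.86]
 [ 0.8   0.81 -1.19  2.28  1.32  0.24 -1.86]
 [ 0.81  0.83 -1.22  2.28  1.34  0.27 -1.88]]
('pull', 36, 0.1) 22
[[ 0.8   1.23 -1.25  2.32  1.97  0.57 -2.27]
 [ 0.64  1.03 -0.93  2.33  2.5   0.3  -2.86]
 [ 0.56  0.97 -0.79  2.33  2.96  0.26  2.94]
 [ 0.34  0.88 -0.45  2.34  3.79  0.38  2.08]
 [-0.1   0.89  0.2   2.35  4.24  0.81  1.57]]
('pull', 36, 0.2) 22
[[ 1.02  1.19 -1.18  2.39  1.89  0.44 -2.05]
 [ 0.93  1.07 -0.99  2.39  2.23  0.26 -2.4 ]
 [ 0.73  0.94 -0.66  2.41  3.58  0.23  2.53]
 [ 0.73  0.93 -0.66  2.4   3.62  0.23  2.49]
 [ 0.39  0.87 -0.15  2.41  4.24  0.56  1.87]]
('spout', 36, 12) 18
[[ 1.56  1.09 -1.    2.29  2.23  0.32 -2.55]
 [ 1.52  1.04 -0.92  2.3   2.46  0.27 -2.79]
 
[... 1205 characters left out ...]
.95]
 [ 0.99  1.13 -1.02  2.39  2.29  0.25 -2.39]
 [ 0.97  1.11 -0.99  2.39  2.42  0.23 -2.51]
 [ 0.52  0.91 -0.26  2.41  4.23  0.55  1.95]
 [ 0.51  0.91 -0.25  2.41  4.24  0.56  1.94]]
('spout', 40, 12) 23
[[ 1.68  1.22 -1.15  2.3   2.14  0.42 -2.36]
 [ 1.62  1.14 -1.02  2.31  2.39  0.31 -2.63]
 [ 1.5   1.04 -0.83  2.32  3.07  0.27  2.94]
 [ 0.91  0.92  0.07  2.33  4.22  0.8   1.68]
 [ 0.91  0.92  0.08  2.33  4.24  0.8   1.67]]
('spout', 40, -10) 0
('spout', 40, 35) 17
[[ 1.24  0.93 -0.33  2.   -1.02  0.51  1.04]
 [ 1.34  0.96 -0.48  2.   -0.82  0.42  0.86]
 [ 1.6   1.12 -0.93  1.99  0.33  0.35 -0.23]
 [ 1.69  1.24 -1.14  1.98  0.79  0.48 -0.66]
 [ 1.73  1.32 -1.25  1.98  0.96  0.59 -0.81]]
```

```bash
cat >> kin2.py <<'E'
H=np.diag([-1.,-1,1])
def pose(q): p,R=fk(q,*M[1:]);T=np.eye(4);T[:3,:3]=R.as_matrix();T[:3,3]=p;return T
def lin(Ta,Tb,n):
    from scipy.linalg import logm,expm
    X=logm(np.linalg.inv(Ta)@Tb).real;return [Ta@expm(X*(i+1)/n) for i in range(n)],expm(X/n)
def row(dT): return np.r_[dT[:3,3]/.02,np.rad2deg(Ro.from_matrix(dT[:3,:3]).as_rotvec())/4]
def mk(p,R): T=np.eye(4);T[:3,:3]=R;T[:3,3]=p;return T
E
python3 - <<'E'
from kin2 import *
np.set_printoptions(precision=2,suppress=True,linewidth=160)
d=np.array([np.cos(1.061),np.sin(1.061),0]);R=Rt(60.8,40)@H
q0=o["qpos"]
for k in(.12,.18):
  for z in(0,.05,.1,.15):
    p=tcp_for_grasp(np.array([.533,.207,.055])-k*d+[0,0,z],R);s=sols(p,R,50)
    s=s[s[:,4]>1.2] if len(s) else s
    print(k,z,len(s), *( [s[np.argmin(abs(s-q0)[:,[0,1,2,3,5,6]].max(1))], s[:,4].min(),s[:,4].max()] if len(s) else []))
E
```

```text
0.12 0 25 [ 0.75  1.1  -0.96  2.36  2.66  0.31  0.24] 2.060848915124887 3.8866303916093043
0.12 0.05 29 [ 0.78  0.99 -1.02  2.36  2.47  0.23  0.34] 1.9472625733005566 4.2386708688834265
0.12 0.1 23 [ 0.88  0.93 -1.19  2.34  1.78  0.23  0.95] 1.7210173480084632 4.2269760047604255
0.12 0.15 0
0.18 0 23 [ 0.93  1.13 -1.    2.39  2.45  0.27  0.56] 1.9359183922681271 4.239999875235132
0.18 0.05 28 [ 0.98  1.04 -1.11  2.39  2.07  0.23  0.85] 1.8019815309463 4.237162709999421
0.18 0.1 14 [ 1.05  0.95 -1.23  2.37  1.51  0.23  1.33] 1.4568949221045082 1.5061226203404106
0.18 0.15 0
```

```bash
cat > flip.py <<'E'
from kin2 import *
np.set_printoptions(precision=3,suppress=True,linewidth=170)
b=np.array([.558,.266]);a=1.1127;Bm=np.array([[np.cos(a),np.sin(a)],[-np.sin(a),np.cos(a)]])
pts=[(x,y,z) for x in(-.057,.057) for y in(-.011,.011) for z in(-.07,0)]+[(x,y,z) for x in(-.045,.045) for y in(-.045,.045) for z in(-.073,-.2)]+[(0,-.09,-.14)]
def clear(T):
    W=(T[:3,:3]@np.array(pts).T).T+T[:3,3];L=np.c_[(W[:,:2]-b)@Bm.T,W[:,2]]
    return L[:,0].max(),W[:,2].min()   # most inward bench x (edge -.115), lowest z
E
python3 - <<'E'
from flip import *
q0=o["qpos"];d=np.array([np.cos(1.061),np.sin(1.061),0])
R=Rt(60.8,40)@H
p=tcp_for_grasp(np.array([.533,.207,.055])-.14*d+[0,0,.05],R);s=sols(p,R,60);s=s[(s[:,4]>1.2)&(s[:,4]<2.9)]
qf=s[np.argmin(abs(s-q0)[:,[0,1,2,3,5,6]].max(1))];print("qf",qf)
n=5;q=q0.copy();Ta=mk(o["position"],Ro.from_euler("xyz",o["tcp_rot"]).as_matrix())
for i in range(n):
    Tb=pose(q0+(qf-q0)*(i+1)/n)
    if i==n-1:Tb=mk(p,R)
    N=10
    L,dT=lin(Ta,Tb,N);q,E=track(q,[(T[:3,3],T[:3,:3]) for T in L])
    print("row",row(dT).round(2),"err",E.max().round(4),"q",q,"p",Tb[:3,3],"inward,lowest",np.max([clear(T)[0] for T in L]),np.min([clear(T)[1] for T in L]));Ta=Tb
E
```

```text
qf [ 0.85   1.005 -1.057  2.373  2.333  0.231  0.512]
row [-0.31  0.18  0.08 -0.09 -0.22 -0.88] err 0.0 q [ 0.636  0.673 -0.696  2.291 -0.738  0.274  0.953] p [0.437 0.102 0.145] inward,lowest -0.15816900743365048 0.1269018824876037
row [-0.24  0.09  0.08 -0.05 -0.14 -0.9 ] err 0.0 q [ 0.606  0.71  -0.646  2.319 -0.516  0.23   1.402] p [0.406 0.08  0.108] inward,lowest -0.16449656002522992 0.08240026941374379
row [-0.12  0.08  0.08 -0.08 -0.04 -0.91] err 0.0027 q [ 0.458  0.712 -0.417  2.341 -1.1    0.23   2.656] p [0.409 0.062 0.081] inward,lowest -0.1846588290245743 0.05514199826430308
row [-0.03  0.14  0.07 -0.16  0.01 -0.9 ] err 0.0241 q [ 0.556  0.769 -0.534  2.256 -0.743  0.23   2.94 ] p [0.438 0.065 0.073] inward,lowest -0.1960227919461533 0.04929696860450344
row [ 0.01  0.24  0.05 -0.25  0.01 -0.88] err 0.0396 q [ 0.94   1.131 -1.25   2.367  1.908  0.398  0.952] p [0.471 0.095 0.091] inward,lowest -0.18042990604148054 0.052580222777513966
```

```bash
python3 - <<'E'
from flip import *
q0=o["qpos"];d=np.array([np.cos(1.061),np.sin(1.061),0])
R=Rt(60.8,40)@H
p=tcp_for_grasp(np.array([.533,.207,.055])-.14*d+[0,0,.03],R);s=sols(p,R,60);s=s[(s[:,4]>1.2)&(s[:,4]<2.9)]
qf=s[np.argmin(abs(s-q0)[:,[0,1,2,3,5,6]].max(1))]
for j6 in(.55,.8):
  V=[(.2,-.6,j6,-.05),(.4,0.1,j6,-.1),(.6,.9,j6,-.1),(.8,1.7,j6,-.05)]
  n=0;q=q0.copy();Ta=mk(o["position"],Ro.from_euler("xyz",o["tcp_rot"]).as_matrix())
  for v in V+[None]:
    if v is None: qv=qf;Tb=mk(p,R)
    else:
        qv=q0+(qf-q0)*v[0];qv[4]=v[1];qv[5]=v[2];qv[1]+=v[3];Tb=pose(qv)
    _,d1=lin(Ta,Tb,1);N=int(np.ceil(max(abs(np.r_[row(d1)]))))+1
    L,dT=lin(Ta,Tb,N);q,E=track(q,[(T[:3,3],T[:3,:3]) for T in L],3e-4)
    print(N,"row",row(dT).round(2),"err",E.max().round(4),"q",q,"want",qv,"p",Tb[:3,3],"in,low",np.max([clear(T)[0] for T in L]).round(3),np.min([clear(T)[1] for T in L]).round(3));Ta=Tb
E
```

```text
9 row [-0.83 -0.07  0.02  0.09 -0.64 -0.62] err 0.0 q [ 0.621  0.628 -0.672  2.289 -0.726  0.601  0.725] want [ 0.708  0.667 -0.809  2.287 -0.6    0.55   0.581] p [0.357 0.153 0.197] in,low -0.147 0.177
9 row [-0.44  0.53  0.04 -0.42 -0.33 -0.85] err 0.0 q [ 0.528  0.611 -0.53   2.314 -0.265  0.548  0.933] want [ 0.734  0.695 -0.853  2.309  0.1    0.55   0.51 ] p [0.306 0.062 0.133] in,low -0.163 0.122
11 row [-0.3   0.47  0.1  -0.36 -0.21 -0.82] err 0.0 q [ 0.413  0.645 -0.348  2.338  0.209  0.301  1.197] want [ 0.76   0.773 -0.898  2.331  0.9    0.55   0.44 ] p [ 0.341 -0.038  0.071] in,low -0.248 0.063
10 row [-0.12  0.49  0.19 -0.42 -0.07 -0.88] err 0.0 q [ 0.628  0.805 -0.678  2.353  1.84   0.337  0.221] want [ 0.787  0.902 -0.942  2.353  1.7    0.55   0.37 ] p [ 0.437 -0.059  0.035] in,low -0.297 0.03
11 row [ 0.49  0.57  0.12 -0.56  0.39 -0.9 ] err 0.0 q [ 0.835  1.052 -1.027  2.373  2.436  0.26   0.446] want [ 0.813  1.03  -0.987  2.374  2.578  0.241  0.3  ] p [0.471 0.095 0.071] in,low -0.18 0.03
12 row [-0.96 -0.18  0.    0.18 -0.76 -0.44] err 0.0 q [ 0.642  0.636 -0.704  2
[... 242 characters left out ...]
 0.695 -0.853  2.309  0.1    0.8    0.51 ] p [0.223 0.043 0.155] in,low -0.174 0.144
10 row [-0.43  0.79  0.1  -0.6  -0.34 -0.76] err 0.0 q [ 0.396  0.642 -0.326  2.334  0.538  0.507  0.896] want [ 0.76   0.773 -0.898  2.331  0.9    0.8    0.44 ] p [ 0.283 -0.104  0.077] in,low -0.304 0.069
9 row [-0.2   0.85  0.2  -0.7  -0.17 -0.83] err 0.0 q [ 0.44   0.748 -0.393  2.354  1.92   0.391  0.121] want [ 0.787  0.902 -0.942  2.353  1.7    0.8    0.37 ] p [ 0.431 -0.147  0.035] in,low -0.355 0.023
12 row [ 0.74  0.77  0.1  -0.71  0.58 -0.79] err 0.0 q [ 0.807  1.024 -0.976  2.375  2.62   0.237  0.258] want [ 0.813  1.03  -0.987  2.374  2.578  0.241  0.3  ] p [0.471 0.095 0.071] in,low -0.18 0.022
```

```bash
python3 -m inch '[[-0.83,-0.07,0.02,0.09,-0.64,-0.62,-1],[-0.83,-0.07,0.02,0.09,-0.64,-0.62,-1],[-0.83,-0.07,0.02,0.09,-0.64,-0.62,-1],[-0.83,-0.07,0.02,0.09,-0.64,-0.62,-1],[-0.83,-0.07,0.02,0.09,-0.64,-0.62,-1],[-0.83,-0.07,0.02,0.09,-0.64,-0.62,-1],[-0.83,-0.07,0.02,0.09,-0.64,-0.62,-1],[-0.83,-0.07,0.02,0.09,-0.64,-0.62,-1],[-0.83,-0.07,0.02,0.09,-0.64,-0.62,-1]]'
python3 -m inch '[[-0.44,0.53,0.04,-0.42,-0.33,-0.85,-1],[-0.44,0.53,0.04,-0.42,-0.33,-0.85,-1],[-0.44,0.53,0.04,-0.42,-0.33,-0.85,-1],[-0.44,0.53,0.04,-0.42,-0.33,-0.85,-1],[-0.44,0.53,0.04,-0.42,-0.33,-0.85,-1],[-0.44,0.53,0.04,-0.42,-0.33,-0.85,-1],[-0.44,0.53,0.04,-0.42,-0.33,-0.85,-1],[-0.44,0.53,0.04,-0.42,-0.33,-0.85,-1],[-0.44,0.53,0.04,-0.42,-0.33,-0.85,-1]]'
cat > seg.py <<'E'
# usage: seg.py  yaw lean half gx gy gz [nrows]: one screw segment from the measured pose to that grasp pose, with local-IK forecast
from flip import *
import sys
y,l,h,gx,gy,gz=map(float,sys.argv[1:7]);R=Rt(y,l);R=R@H if h else R
Ta=mk(o["position"],Ro.from_euler("xyz",o["tcp_rot"]).as_matrix());Tb=mk(tcp_for_grasp([gx,gy,gz],R),R)
_,d1=lin(Ta,Tb,1);N=int(sys.argv[7]) if len(sys.argv)>7 else int(np.ceil(max(abs(row(d1)))))+1
L,dT=lin(Ta,Tb,N);q,E=track(o["qpos"],[(T[:3,3],T[:3,:3]) for T in L],3e-4)
print("t",o["t"],"q",o["qpos"],"model err",pose(o["qpos"])[:3,3]-o["position"])
print(N,"row",row(dT).round(2),"err",E.max().round(4),"q",q,"in,low",np.max([clear(T)[0] for T in L]).round(3),np.min([clear(T)[1] for T in L]).round(3))
E
python3 - <<'E'
from flip import *
print(o["qpos"],pose(o["qpos"])[:3,3]-o["position"])
E
```

```text
t: 6.95
position: [0.3551, 0.1537, 0.1962]
tcp_rot: [-2.369, 0.067, 0.075]
force: [-0.4, -0.2, -0.4]
width: 1.0
t: 7.7
position: [0.3041, 0.0633, 0.1311]
tcp_rot: [-2.647, -0.086, 0.626]
force: [0.3, 0.3, 0.8]
width: 1.0
[ 0.527  0.609 -0.536  2.329 -0.271  0.541  0.934] [-0.006  0.002  0.002]
```

Tracking as forecast, so I'm doing the next two segments.

```bash
python3 -m inch '[[-0.3,0.47,0.1,-0.36,-0.21,-0.82,-1],[-0.3,0.47,0.1,-0.36,-0.21,-0.82,-1],[-0.3,0.47,0.1,-0.36,-0.21,-0.82,-1],[-0.3,0.47,0.1,-0.36,-0.21,-0.82,-1],[-0.3,0.47,0.1,-0.36,-0.21,-0.82,-1],[-0.3,0.47,0.1,-0.36,-0.21,-0.82,-1],[-0.3,0.47,0.1,-0.36,-0.21,-0.82,-1],[-0.3,0.47,0.1,-0.36,-0.21,-0.82,-1],[-0.3,0.47,0.1,-0.36,-0.21,-0.82,-1],[-0.3,0.47,0.1,-0.36,-0.21,-0.82,-1]]'
python3 -m inch '[[-0.3,0.47,0.1,-0.36,-0.21,-0.82,-1],[-0.12,0.49,0.19,-0.42,-0.07,-0.88,-1],[-0.12,0.49,0.19,-0.42,-0.07,-0.88,-1],[-0.12,0.49,0.19,-0.42,-0.07,-0.88,-1],[-0.12,0.49,0.19,-0.42,-0.07,-0.88,-1],[-0.12,0.49,0.19,-0.42,-0.07,-0.88,-1],[-0.12,0.49,0.19,-0.42,-0.07,-0.88,-1],[-0.12,0.49,0.19,-0.42,-0.07,-0.88,-1],[0,0,0,0,0,0,-1]]'
python3 seg.py 60.8 40 1 .465 .085 .085
```

```text
t: 8.53
position: [0.3337, -0.0271, 0.0733]
tcp_rot: [-2.973, -0.136, 1.216]
force: [1.1, -0.7, -0.1]
width: 1.0
t: 9.28
position: [0.3922, -0.055, 0.0418]
tcp_rot: [3.066, -0.108, 1.638]
force: [-0.6, 0.3, -0.3]
width: 1.001
t 9.2833 q [ 0.543  0.734 -0.537  2.38   1.368  0.234  0.414] model err [-0.015 -0.002  0.001]
15 row [ 0.32  0.5   0.13 -0.49  0.27 -0.93] err 0.0 q [ 0.843  1.061 -1.043  2.371  2.382  0.27   0.501] in,low -0.18 0.03
```

```bash
python3 -m inch '[[0.32,0.5,0.13,-0.49,0.27,-0.93,-1],[0.32,0.5,0.13,-0.49,0.27,-0.93,-1],[0.32,0.5,0.13,-0.49,0.27,-0.93,-1],[0.32,0.5,0.13,-0.49,0.27,-0.93,-1],[0.32,0.5,0.13,-0.49,0.27,-0.93,-1],[0.32,0.5,0.13,-0.49,0.27,-0.93,-1],[0.32,0.5,0.13,-0.49,0.27,-0.93,-1],[0.32,0.5,0.13,-0.49,0.27,-0.93,-1],[0.32,0.5,0.13,-0.49,0.27,-0.93,-1],[0.32,0.5,0.13,-0.49,0.27,-0.93,-1]]'
python3 -m inch '[[0.32,0.5,0.13,-0.49,0.27,-0.93,-1],[0.32,0.5,0.13,-0.49,0.27,-0.93,-1],[0.32,0.5,0.13,-0.49,0.27,-0.93,-1],[0.32,0.5,0.13,-0.49,0.27,-0.93,-1],[0.32,0.5,0.13,-0.49,0.27,-0.93,-1],[0,0,0,0,0,0,-1]]'
python3 seg.py 60.8 40 1 .472 .097 .054
```

```text
t: 10.12
position: [0.4631, 0.0395, 0.0516]
tcp_rot: [2.639, -0.104, 2.312]
force: [0.7, 0.1, 0.5]
width: 1.002
t: 10.62
position: [0.4706, 0.0969, 0.0701]
tcp_rot: [2.449, -0.0, 2.633]
force: [-0.1, -0.2, -0.3]
width: 1.003
t 10.6167 q [ 0.836  1.073 -1.028  2.395  2.464  0.295  0.429] model err [-0.01  -0.002 -0.007]
3 row [-0.02 -0.16  0.53 -0.03 -0.    0.  ] err 0.0 q [ 0.797  1.141 -1.015  2.358  2.483  0.336  0.436] in,low -0.166 0.033
```

```bash
python3 -m inch '[[0,-0.16,0.53,0,0,0,-1],[0,-0.16,0.53,0,0,0,-1],[0,-0.16,0.53,0,0,0,-1],[0,0,0,0,0,0,-1]]'
python3 - <<'E'
from h import *
o=telemetry.get_obs();c=cams.read_camera("wrist");im=c["image"].copy()
a=1.0617;t=np.array([.5817,.2943])
for P in ([-.12,0,.075],[-.12,0,.01],[-.07,0,.075],[-.07,.06,.032],[-.07,-.06,.032],[-.1,0,.052]):
    W=[t[0]+np.cos(a)*P[0]-np.sin(a)*P[1],t[1]+np.sin(a)*P[0]+np.cos(a)*P[1],P[2]]
    q=proj(c,[W],o)[0];print(P,q)
    if abs(q).max()<2000:cv2.circle(im,tuple(int(v) for v in q),4,(0,255,0),1)
cv2.imwrite("pics/w2.png",im)
E
```

```text
t: 10.95
position: [0.4773, 0.1077, 0.0382]
tcp_rot: [2.452, -0.001, 2.63]
force: [0.3, 0.3, -0.1]
width: 0.998
[-0.12, 0, 0.075] [318.5342334  440.30659587]
[-0.12, 0, 0.01] [318.53072814 330.89376646]
[-0.07, 0, 0.075] [318.72639587 450.69561659]
[-0.07, 0.06, 0.032] [401.76017878 385.33263184]
[-0.07, -0.06, 0.032] [235.69977909 385.49704008]
[-0.1, 0, 0.052] [318.61341657 405.64751051]
```

View pics/w2.png

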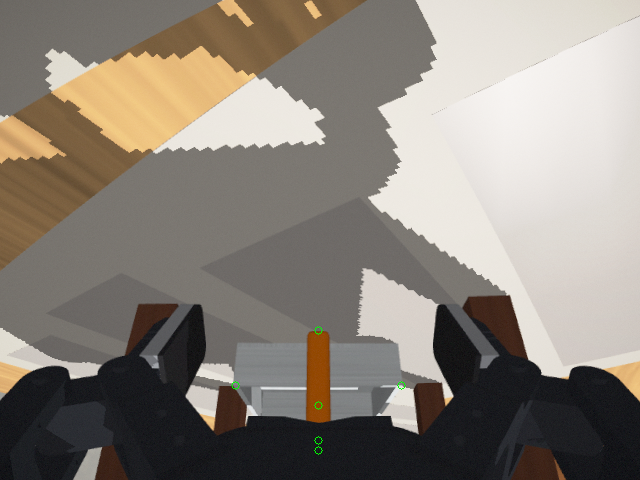

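The handle sits dead centre at (318,331–420), matching the fitted tray pose to about 1 px, and the tray is square to the jaws. I'm entering horizontally.

```bash
python3 seg.py 60.8 40 1 .533 .207 .053
python3 -m inch '[[0,0.69,0.58,0,0,0,-1],[0,0.69,0.58,0,0,0,-1],[0,0.69,0.58,0,0,0,-1],[0,0.69,0.58,0,0,0,-1],[0,0.69,0.58,0,0,0,-1],[0,0.69,0.58,0,0,0,-1],[0,0.69,0.58,0,0,0,-1],[0,0,0,0,0,0,-1]]'
python3 seg.py 60.8 40 1 .533 .207 .053
```

```text
t 11.0 q [ 0.8    1.163 -1.018  2.383  2.498  0.376  0.43 ] model err [-0.011 -0.001 -0.007]
6 row [-0.    0.8   0.67 -0.02 -0.   -0.  ] err 0.0 q [ 0.536  1.159 -1.048  2.228  2.383  0.421  0.358] in,low -0.041 0.032
t: 11.67
position: [0.5405, 0.2213, 0.041]
tcp_rot: [2.447, 0.004, 2.635]
force: [1.1, -0.2, 0.4]
width: 0.997
t 11.6667 q [ 0.532  1.179 -1.056  2.244  2.399  0.456  0.351] model err [-0.009 -0.001 -0.009]
2 row [-0.01 -0.12 -0.02 -0.02  0.01  0.04] err 0.0 q [ 0.536  1.159 -1.047  2.228  2.384  0.421  0.357] in,low -0.039 0.032
```

Now on the grip point, so I'm closing.

```bash
python3 -m inch '[[0,-0.12,-0.02,0,0,0,-1],[0,0,0,0,0,0,1],[0,0,0,0,0,0,1],[0,0,0,0,0,0,1],[0,0,0,0,0,0,1],[0,0,0,0,0,0,1],[0,0,0,0,0,0,1],[0,0,0,0,0,0,1]]' 100
python3 -m inch '[[0,0,0,0,0,0,1],[0,0,0,0,0,0,1],[0,0,0,0,0,0,1],[0,0,0,0,0,0,1]]'
```

```text
t: 12.33
position: [0.5385, 0.2166, 0.0382]
tcp_rot: [2.448, 0.003, 2.633]
force: [-0.1, -3.2, 2.3]
width: 0.157
t: 12.67
position: [0.5385, 0.2165, 0.0382]
tcp_rot: [2.448, 0.003, 2.633]
force: [0.2, -4.4, 5.3]
width: 0.154
```

Gripped, with an opening of 13 mm against the 14 mm blade. Now I'll check how far the straight pull stays in reach.

```bash
for k in .16 .20 .24 .28; do python3 - $k <<'E'
import sys,numpy as np;k=float(sys.argv[1]);a=np.deg2rad(60.8)
import subprocess
print(k,subprocess.run(["python3","seg.py","60.8","40","1",str(.533-k*np.cos(a)),str(.207-k*np.sin(a)),".060"],capture_output=True,text=True).stdout.split("\n")[1])
E
done
python3 -m inch '[[0,0.19,-0.23,0,0,0,1],[0,0,0,0,0,0,1]]'
```

```text
0.16 7 row [ 0.   -0.84 -0.77 -0.01  0.    0.01] err 0.0 q [ 0.871  1.113 -0.994  2.381  2.506  0.28   0.459] in,low -0.064 0.032
0.2 9 row [ 0.   -0.82 -0.74 -0.01  0.    0.  ] err 0.0 q [ 0.975  1.112 -0.99   2.392  2.407  0.23   0.636] in,low -0.064 0.032
0.24 10 row [ 0.   -0.89 -0.79 -0.01  0.    0.  ] err 0.0 q [ 1.117  1.147 -1.045  2.39   1.983  0.23   1.143] in,low -0.066 0.032
0.28 12 row [ 0.   -0.87 -0.77 -0.01  0.    0.  ] err 0.0 q [ 1.237  1.16  -1.059  2.379  1.606  0.23   1.602] in,low -0.065 0.032
t: 12.83
position: [0.5375, 0.2171, 0.0443]
tcp_rot: [2.449, 0.002, 2.635]
force: [0.1, -0.1, -3.8]
width: 0.15
```

```bash
python3 -m inch '[[0,-0.68,-0.57,0,0,0,1],[0,-0.68,-0.57,0,0,0,1],[0,-0.68,-0.57,0,0,0,1],[0,-0.68,-0.57,0,0,0,1],[0,-0.68,-0.57,0,0,0,1],[0,-0.68,-0.57,0,0,0,1],[0,-0.68,-0.57,0,0,0,1],[0,-0.68,-0.57,0,0,0,1],[0,-0.68,-0.57,0,0,0,1],[0,0,0,0,0,0,1]]'
for k in .24 .28; do python3 - $k <<'E'
import sys,numpy as np;k=float(sys.argv[1]);a=np.deg2rad(60.8)
import subprocess
print(k,subprocess.run(["python3","seg.py","60.8","40","1",str(.533-k*np.cos(a)),str(.207-k*np.sin(a)),".058"],capture_output=True,text=True).stdout)
E
done
```

```text
t: 13.67
position: [0.4587, 0.0742, 0.0435]
tcp_rot: [2.452, 0.0, 2.63]
force: [-0.9, 0.4, -3.7]
width: 0.154
0.24 t 13.6667 q [ 0.885  1.137 -0.995  2.408  2.518  0.319  0.467] model err [-0.011 -0.001 -0.006]
4 row [-0.   -0.73 -0.61 -0.03  0.01 -0.  ] err 0.0 q [ 1.114  1.151 -1.04   2.39   2.002  0.23   1.127] in,low -0.223 0.037

0.28 t 13.6667 q [ 0.885  1.137 -0.995  2.408  2.518  0.319  0.467] model err [-0.011 -0.001 -0.006]
6 row [-0.   -0.74 -0.62 -0.02  0.   -0.  ] err 0.0 q [ 1.236  1.164 -1.055  2.378  1.622  0.23   1.589] in,low -0.224 0.037
```

```bash
python3 -m inch '[[0,-0.66,-0.55,0,0,0,1],[0,-0.66,-0.55,0,0,0,1],[0,-0.66,-0.55,0,0,0,1],[0,-0.66,-0.55,0,0,0,1],[0,-0.66,-0.55,0,0,0,1],[0,0,0,0,0,0,1]]'
python3 -c "
from h import *
o=telemetry.get_obs();print(o['qpos'].round(2));R=Ro.from_euler('xyz',o['tcp_rot']).as_matrix();p=o['position']-R[:,2]*arm.pinch_z;d=R[:,1]*.766+R[:,2]*.643;print(p,d,p+.1*d)"
```

```text
t: 14.17
position: [0.4199, 0.0028, 0.0435]
tcp_rot: [2.452, 0.002, 2.629]
force: [0.2, -0.3, -3.4]
width: 0.151
[ 1.11  1.15 -1.01  2.42  2.17  0.24  0.97]
[ 0.41403933 -0.00750588  0.05793256] [ 0.49046518  0.87153286 -0.00890973] [0.46308585 0.07964741 0.05704159]
```

```bash
python3 - <<'E'
from flip import *
Ta0=mk(o["position"],Ro.from_euler("xyz",o["tcp_rot"]).as_matrix())
for y in (12,20,25,32):
    a=np.deg2rad(y);g=[.508-.1*np.cos(a),-.279-.1*np.sin(a),.058]
    q=o["qpos"];Ta=Ta0
    for (yy,gx,gy) in ((50,.42,-.11),(y,g[0],g[1])):
        R=Rt(yy,40)@H;Tb=mk(tcp_for_grasp([gx,gy,.058],R),R)
        N=int(np.ceil(max(abs(row(lin(Ta,Tb,1)[1])))))+1
        L,dT=lin(Ta,Tb,N);q,E=track(q,[(T[:3,3],T[:3,:3]) for T in L],3e-4)
        zs=[(T[:3,3]-T[:3,2]*.0187)[2] for T in L]
        print(y,N,row(dT).round(2),"err",E.max().round(4),"q",q,"z",min(zs),max(zs));Ta=Tb
E
```

```text
12 5 [-0.64 -0.63 -0.53 -0.02 -0.34  0.41] err 0.0 q [ 1.361  1.162 -1.059  2.313  1.517  0.23   1.656] z 0.05799999999999995 0.058070116674338125
12 9 [-0.91 -0.49 -0.41 -0.   -0.68  0.81] err 0.0 q [ 1.712  1.281 -1.242  2.303  2.009  0.508  0.918] z 0.05800000000000001 0.058000000000000065
20 5 [-0.64 -0.63 -0.53 -0.02 -0.34  0.41] err 0.0 q [ 1.361  1.162 -1.059  2.313  1.517  0.23   1.656] z 0.05799999999999995 0.058070116674338125
20 8 [-1.04 -0.61 -0.52  0.   -0.6   0.72] err 0.0 q [ 1.661  1.16  -1.059  2.192  1.621  0.235  1.409] z 0.05800000000000001 0.05800000000000005
25 5 [-0.64 -0.63 -0.53 -0.02 -0.34  0.41] err 0.0 q [ 1.361  1.162 -1.059  2.313  1.517  0.23   1.656] z 0.05799999999999995 0.058070116674338125
25 8 [-1.06 -0.65 -0.55  0.   -0.5   0.6 ] err 0.0 q [ 1.696  1.209 -1.121  2.122  1.214  0.326  1.905] z 0.05800000000000001 0.05800000000000004
32 5 [-0.64 -0.63 -0.53 -0.02 -0.34  0.41] err 0.0 q [ 1.361  1.162 -1.059  2.313  1.517  0.23   1.656] z 0.05799999999999995 0.058070116674338125
32 9 [-0.95 -0.62 -0.52  0.   -0.32  0.38] err 0.0 q [ 1.737  1.31  -1.25   2.023  1.042  0.544  2.199] z 0.05799999999999998 0.058000000000000024
```

```bash
python3 -m inch '[[-0.64,-0.63,-0.53,-0.02,-0.34,0.41,1],[-0.64,-0.63,-0.53,-0.02,-0.34,0.41,1],[-0.64,-0.63,-0.53,-0.02,-0.34,0.41,1],[-0.64,-0.63,-0.53,-0.02,-0.34,0.41,1],[-0.64,-0.63,-0.53,-0.02,-0.34,0.41,1],[0,0,0,0,0,0,1]]'
python3 seg.py 20 40 1 .414 -.313 .058 10
```

```text
t: 14.67
position: [0.4293, -0.1026, 0.0437]
tcp_rot: [2.446, 0.003, 2.44]
force: [0.3, -1.3, -4.1]
width: 0.155
t 14.6667 q [ 1.355  1.172 -1.055  2.343  1.704  0.237  1.469] model err [-0.009  0.008 -0.005]
10 row [-0.83 -0.49 -0.41 -0.   -0.48  0.57] err 0.0 q [ 1.66   1.159 -1.058  2.192  1.625  0.233  1.405] in,low -0.379 0.037
```

```bash
python3 -m inch '[[-0.83,-0.49,-0.41,0,-0.48,0.57,1],[-0.83,-0.49,-0.41,0,-0.48,0.57,1],[-0.83,-0.49,-0.41,0,-0.48,0.57,1],[-0.83,-0.49,-0.41,0,-0.48,0.57,1],[-0.83,-0.49,-0.41,0,-0.48,0.57,1],[-0.83,-0.49,-0.41,0,-0.48,0.57,1],[-0.83,-0.49,-0.41,0,-0.48,0.57,1],[-0.83,-0.49,-0.41,0,-0.48,0.57,1],[-0.83,-0.49,-0.41,0,-0.48,0.57,1],[-0.83,-0.49,-0.41,0,-0.48,0.57,1]]'
python3 -m inch '[[0,0,0,0,0,0,1],[0,0,0,0,0,0,1]]'
python3 seg.py 20 40 1 .414 -.313 .0525
python3 -c "
from h import *
for n in('scene','top'):
    c=cams.read_camera(n);cv2.imwrite(f'pics/{n}3.png',c['image'])
a=cv2.imread('pics/scene3.png')[150:370,100:380];b=cv2.imread('pics/top3.png')[120:340,300:560]
cv2.imwrite('pics/c3.png',np.hstack([cv2.resize(a,(400,314)),cv2.resize(b,(371,314))]))"
```

```text
t: 15.5
position: [0.4267, -0.3057, 0.0448]
tcp_rot: [2.441, 0.002, 1.926]
force: [-0.3, 0.2, -4.3]
width: 0.15
t: 15.67
position: [0.4263, -0.3055, 0.0447]
tcp_rot: [2.441, 0.002, 1.927]
force: [1.0, -0.1, -2.9]
width: 0.151
t 15.6667 q [ 1.668  1.197 -1.093  2.223  1.761  0.283  1.281] model err [-0.003  0.011 -0.007]
2 row [-0.07 -0.15  0.09  0.02 -0.02  0.05] err 0.0 q [ 1.658  1.171 -1.053  2.191  1.66   0.235  1.379] in,low -0.527 0.031
```

View pics/c3.png

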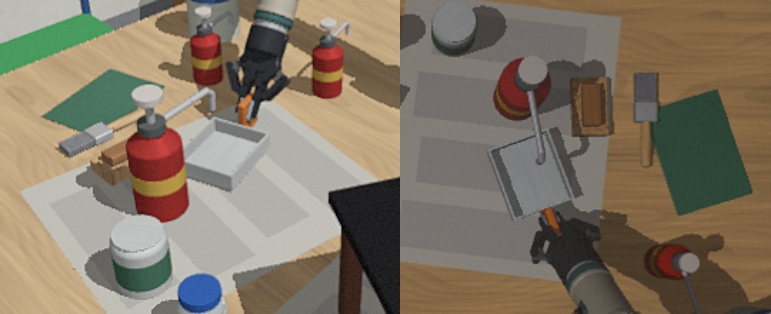

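The tray is level, with its basin under the spout end: tip at (541,158) in the right crop, basin centre about (536,178). I'll lower it and let go.

```bash
python3 -m inch '[[0,-0.1,0.12,0,0,0,1],[0,-0.1,0.12,0,0,0,1],[0,0,0,0,0,0,1]]'
python3 -m inch '[[0,-0.01,0.02,0,0,0,0.5],[0,0,0,0,0,0,0],[0,0,0,0,0,0,-0.5],[0,0,0,0,0,0,-1],[0,0,0,0,0,0,-1],[0,0,0,0,0,0,-1],[0,0,0,0,0,0,-1],[0,0,0,0,0,0,-1],[0,0,0,0,0,0,-1],[0,0,0,0,0,0,-1]]'
```

```text
t: 16.02
position: [0.4265, -0.3046, 0.0383]
tcp_rot: [2.44, 0.001, 1.929]
force: [-0.5, -0.2, -3.3]
width: 0.152
t: 16.85
position: [0.4263, -0.3054, 0.0383]
tcp_rot: [2.441, 0.002, 1.927]
force: [-0.1, 0.0, -0.1]
width: 1.0
```

```bash
python3 - <<'E'
from flip import *
Ta=mk(o["position"],Ro.from_euler("xyz",o["tcp_rot"]).as_matrix());q=o["qpos"];print(q)
c=np.array([.651,-.252])
R0=Ta[:3,:3]
# back out along tool axis, up, then turn tool to vertical and go over plunger
for n,Tb in (("back",mk(Ta[:3,3]-.10*R0[:,2],R0)),("up",mk([.42,-.32,.33],R0)),("vert",mk([.50,-.29,.33],Rt(20,0)@H)),("over",mk([*c,.26],Rt(0,0)@H))):
    N=int(np.ceil(max(abs(row(lin(Ta,Tb,1)[1])))))+1
    L,dT=lin(Ta,Tb,N);q,E=track(q,[(T[:3,3],T[:3,:3]) for T in L],3e-4)
    print(n,N,row(dT).round(2),"err",E.max().round(4),"q",q);Ta=Tb
E
```

```text
[ 1.671  1.218 -1.097  2.222  1.786  0.298  1.27 ]
back 7 [-0.   -0.   -0.71  0.   -0.    0.  ] err 0.0 q [ 1.891  1.094 -1.25   2.21   1.018  0.373  2.007]
up 10 [-0.06  0.9  -0.65  0.   -0.    0.  ] err 0.0 q [ 1.872  0.568 -1.25   2.018 -0.155  0.591  2.813]
vert 12 [ 0.    0.34  0.13  0.84 -0.    0.01] err 0.0 q [ 0.97   0.5   -0.768  1.585  0.364  1.206  2.052]
over 9 [0.05 0.87 0.39 0.   0.   0.56] err 0.0 q [ 0.655  0.723 -0.615  1.333  0.42   1.214  1.584]
```

```bash
python3 -m inch '[[0,0,-0.71,0,0,0,-1],[0,0,-0.71,0,0,0,-1],[0,0,-0.71,0,0,0,-1],[0,0,-0.71,0,0,0,-1],[0,0,-0.71,0,0,0,-1],[0,0,-0.71,0,0,0,-1],[0,0,-0.71,0,0,0,-1],[0,0,0,0,0,0,-1]]'
python3 - <<'E'
from flip import *
T0=mk(o["position"],Ro.from_euler("xyz",o["tcp_rot"]).as_matrix());print(o["qpos"],o["position"])
c=np.array([.651,-.252])
for y,l in((20,40),(0,30),(20,20),(0,10),(-20,20)):
  q=o["qpos"];Ta=T0
  for n,Tb in (("up",mk([.45,-.31,.28],Rt(20,max(l,30))@H)),("over",mk([*c,.25],Rt(y,l)@H)),("down",mk([*c,.195],Rt(y,l)@H)),("over",mk([*c,.25],Rt(y,l)@H)),("up",mk([.45,-.31,.28],Rt(20,max(l,30))@H)),("back",T0)):
    N=int(np.ceil(max(abs(row(lin(Ta,Tb,1)[1])))))+1
    L,dT=lin(Ta,Tb,N);q,E=track(q,[(T[:3,3],T[:3,:3]) for T in L],3e-4)
    print(y,l,n,N,row(dT).round(2),"err",E.max().round(4),"q",q);Ta=Tb
E
```

```text
t: 17.52
position: [0.3654, -0.329, 0.1155]
tcp_rot: [2.441, 0.003, 1.925]
force: [0.3, -0.1, 0.1]
width: 1.001
[ 1.872  1.088 -1.225  2.231  1.083  0.337  1.939] [ 0.365 -0.329  0.115]
20 40 up 10 [-0.06  0.86 -0.35  0.   -0.    0.01] err 0.0 q [ 1.765  0.684 -1.25   2.061  0.096  0.446  2.569]
20 40 over 9 [-0.08  0.78  0.87 -0.    0.    0.  ] err 0.0 q [ 1.175  0.72  -0.929  1.854  0.126  0.309  2.34 ]
20 40 down 4 [ 0.   -0.44  0.53 -0.    0.    0.  ] err 0.0 q [ 1.177  0.828 -0.952  1.888  0.468  0.23   2.066]
20 40 over 4 [ 0.    0.44 -0.53 -0.    0.    0.  ] err 0.0 q [ 1.232  0.77  -1.047  1.85   0.419  0.342  2.072]
20 40 up 9 [ 0.08 -0.78 -0.87 -0.    0.    0.  ] err 0.0 q [ 1.765  0.683 -1.249  2.061  0.094  0.446  2.57 ]
20 40 back 10 [ 0.06 -0.86  0.35 -0.    0.   -0.01] err 0.0 q [ 1.827  0.989 -1.087  2.212  0.659  0.23   2.364]
0 30 up 10 [-0.06  0.83 -0.42  0.25 -0.    0.01] err 0.0 q [ 1.67   0.627 -1.249  1.988  0.311  0.604  2.284]
0 30 over 10 [ 0.09  0.83  0.65  0.   -0.25  0.43] err 0.0 q [ 0.862  0.564 -0.638  1.846  0.407  0.349  1.605]
0 30 down 4 [ 0.   -0.
[... 1732 characters left out ...]
2  0.659  0.23   2.364]
-20 20 up 10 [-0.06  0.83 -0.42  0.25 -0.    0.01] err 0.0 q [ 1.67   0.627 -1.249  1.988  0.311  0.604  2.284]
-20 20 over 11 [ 0.24  0.79  0.53  0.22 -0.38  0.82] err 0.0 q [ 0.632  0.555 -0.471  1.715  0.478  0.618  1.137]
-20 20 down 4 [ 0.   -0.24  0.65  0.    0.   -0.  ] err 0.0 q [ 0.586  0.618 -0.405  1.766  0.542  0.5    1.072]
-20 20 over 4 [ 0.    0.24 -0.65  0.    0.   -0.  ] err 0.0 q [ 0.631  0.554 -0.47   1.715  0.477  0.617  1.138]
-20 20 up 11 [-0.3  -0.78 -0.51 -0.22  0.38 -0.82] err 0.0 q [ 1.67   0.628 -1.25   1.988  0.312  0.604  2.283]
-20 20 back 9 [ 0.06 -0.91  0.48 -0.28  0.   -0.01] err 0.0 q [ 1.827  0.989 -1.087  2.212  0.659  0.23   2.364]
```

```bash
python3 -m inch '[[-0.06,0.83,-0.42,0.25,0,0,-1],[-0.06,0.83,-0.42,0.25,0,0,-1],[-0.06,0.83,-0.42,0.25,0,0,-1],[-0.06,0.83,-0.42,0.25,0,0,1],[-0.06,0.83,-0.42,0.25,0,0,1],[-0.06,0.83,-0.42,0.25,0,0,1],[-0.06,0.83,-0.42,0.25,0,0,1],[-0.06,0.83,-0.42,0.25,0,0,1],[-0.06,0.83,-0.42,0.25,0,0,1],[-0.06,0.83,-0.42,0.25,0,0,1]]' 60
python3 -m inch '[[-0.07,0.88,0.57,0.25,0,0,1],[-0.07,0.88,0.57,0.25,0,0,1],[-0.07,0.88,0.57,0.25,0,0,1],[-0.07,0.88,0.57,0.25,0,0,1],[-0.07,0.88,0.57,0.25,0,0,1],[-0.07,0.88,0.57,0.25,0,0,1],[-0.07,0.88,0.57,0.25,0,0,1],[-0.07,0.88,0.57,0.25,0,0,1],[-0.07,0.88,0.57,0.25,0,0,1],[-0.07,0.88,0.57,0.25,0,0,1]]'
python3 -m inch '[[0,0,0,0,0,0,1],[0,0,0,0,0,0,1]]'
python3 - <<'E'
from h import *
R=Rt(20,20)@np.diag([-1,-1,1]);plan([.651,-.252,.255],R);plan([.651,-.252,.192],R);o=telemetry.get_obs();print(o["qpos"].round(2))
c=cams.read_camera("scene");im=c["image"];cv2.imwrite("pics/c4.png",cv2.resize(im[100:340,120:360],(600,600)))
E
```

```text
t: 18.35
position: [0.451, -0.3083, 0.2793]
tcp_rot: [2.617, 0.002, 1.928]
force: [0.6, 0.1, -0.5]
width: 0.006
t: 19.18
position: [0.6512, -0.2487, 0.2516]
tcp_rot: [2.792, 0.003, 1.927]
force: [-0.1, 0.2, 0.3]
width: -0.001
t: 19.35
position: [0.6511, -0.2473, 0.2517]
tcp_rot: [2.79, 0.001, 1.93]
force: [-0.2, -1.3, -0.0]
width: 0.001
turn [ 0.03 -0.03  0.15] n>= 1.0 | then shift [-0.22 -0.02 -0.19] n>= 1.0 dist 0.005773371031939738
turn [ 0.03 -0.03  0.15] n>= 1.0 | then shift [-0.22 -1.1   2.77] n>= 3.0 dist 0.05985154814605104
[ 0.95  0.71 -0.88  1.62  0.46  0.77  1.93]
```

View pics/c4.png

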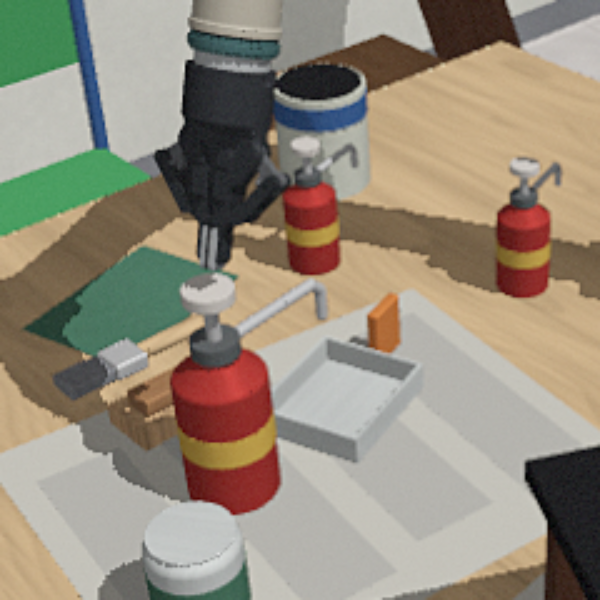

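The shut fingers are just above the white head at (208,290), and the tray is flat under the spout. I'll press.

```bash
python3 -m inch '[[-0.22,-0.2,0.54,0,0,0,1],[0,-0.2,0.54,0,0,0,1],[0,-0.2,0.54,0,0,0,1],[0,-0.2,0.54,0,0,0,1],[0,0,0,0,0,0,1]]'
python3 -m inch '[[0,-0.08,0.22,0,0,0,1],[0,0,0,0,0,0,1],[0,0,0,0,0,0,1]]'
```

```text
t: 19.82
position: [0.6517, -0.2558, 0.2055]
tcp_rot: [2.788, 0.003, 1.924]
force: [-3.4, -2.2, 11.1]
width: 0.0
t: 20.07
position: [0.6517, -0.2558, 0.2028]
tcp_rot: [2.788, 0.004, 1.924]
force: [-3.0, -2.1, 11.5]
width: -0.002
```

```bash
python3 -m inch '[[0,-0.08,0.22,0,0,0,1],[0,-0.05,0.14,0,0,0,1],[0,0,0,0,0,0,1],[0,0,0,0,0,0,1]]'
```

```text
t: 20.4
position: [0.6521, -0.2559, 0.2016]
tcp_rot: [2.787, 0.009, 1.924]
force: [-24.3, -1.4, 49.5]
width: 0.0
```

On the stop: the force jumps to 50 N at z = 0.2016. I'll back off and return to above the handle.

```bash
python3 -m inch '[[0,0.16,-0.44,0,0,0,1],[0,0.2,-0.54,0,0,0,1],[0,0.2,-0.54,0,0,0,1],[0,0.2,-0.54,0,0,0,1],[0,0.2,-0.54,0,0,0,1],[0,0,0,0,0,0,1]]'
python3 seg.py 20 30 1 .4412 -.3132 .2962
```

```text
t: 20.9
position: [0.6521, -0.254, 0.2512]
tcp_rot: [2.788, 0.003, 1.926]
force: [0.2, 0.4, -0.6]
width: 0.001
t 20.9 q [ 0.959  0.713 -0.875  1.61   0.461  0.769  1.936] model err [ 0.008  0.003 -0.007]
11 row [ 0.08 -0.81 -0.52 -0.22 -0.    0.01] err 0.0 q [ 1.665  0.621 -1.238  1.989  0.294  0.6    2.301] in,low -0.391 0.251
```

```bash
python3 -m inch '[[0.08,-0.81,-0.52,-0.22,0,0,1],[0.08,-0.81,-0.52,-0.22,0,0,1],[0.08,-0.81,-0.52,-0.22,0,0,1],[0.08,-0.81,-0.52,-0.22,0,0,1],[0.08,-0.81,-0.52,-0.22,0,0,1],[0.08,-0.81,-0.52,-0.22,0,0,1],[0.08,-0.81,-0.52,-0.22,0,0,-1],[0.08,-0.81,-0.52,-0.22,0,0,-1],[0.08,-0.81,-0.52,-0.22,0,0,-1],[0.08,-0.81,-0.52,-0.22,0,0,-1]]'
python3 - <<'E'
from h import *
import subprocess
R=Rt(20.4,40);g=np.array([.4263,-.3054,.0383])-R[:,2]*.0187;print(g)
for b in(.1,):
    q=g-b*R[:,2];print(subprocess.run(["python3","seg.py","20.4","40","1",*map(str,q),"10"],capture_output=True,text=True).stdout)
E
```

```text
t: 21.73
position: [0.4662, -0.3046, 0.2772]
tcp_rot: [2.636, -0.0, 1.927]
force: [0.1, -0.5, -0.1]
width: 0.565
[ 0.41503375 -0.30958988  0.05262503]
t 21.7333 q [ 1.573  0.624 -1.178  1.964  0.311  0.594  2.267] model err [ 0.006 -0.    -0.006]
10 row [ 0.07 -0.88  0.39 -0.28 -0.    0.  ] err 0.0 q [ 1.82   0.986 -1.081  2.211  0.643  0.23   2.376] in,low -0.514 0.108
```

```bash
python3 -m inch '[[0.07,-0.88,0.39,-0.28,0,0,-1],[0.07,-0.88,0.39,-0.28,0,0,-1],[0.07,-0.88,0.39,-0.28,0,0,-1],[0.07,-0.88,0.39,-0.28,0,0,-1],[0.07,-0.88,0.39,-0.28,0,0,-1],[0.07,-0.88,0.39,-0.28,0,0,-1],[0.07,-0.88,0.39,-0.28,0,0,-1],[0.07,-0.88,0.39,-0.28,0,0,-1],[0.07,-0.88,0.39,-0.28,0,0,-1],[0.07,-0.88,0.39,-0.28,0,0,-1]]'
python3 -m inch '[[0,0,0,0,0,0,-1]]'
python3 seg.py 20.4 40 1 .415 -.3096 .053 8
```

```text
t: 22.57
position: [0.3663, -0.3267, 0.1142]
tcp_rot: [2.442, -0.001, 1.928]
force: [-0.4, -0.4, -1.3]
width: 1.0
t: 22.65
position: [0.3637, -0.326, 0.1109]
tcp_rot: [2.442, -0.008, 1.926]
force: [-0.8, 0.5, 0.1]
width: 1.0
t 22.65 q [ 1.828  1.023 -1.113  2.233  0.864  0.239  2.155] model err [ 0.001  0.009 -0.005]
8 row [-0.02  0.02  0.61  0.   -0.01 -0.01] err 0.0 q [ 1.675  1.199 -1.098  2.194  1.639  0.286  1.407] in,low -0.525 0.032
```

```bash
python3 -m inch '[[-0.02,0.02,0.61,0,0,0,-1],[-0.02,0.02,0.61,0,0,0,-1],[-0.02,0.02,0.61,0,0,0,-1],[-0.02,0.02,0.61,0,0,0,-1],[-0.02,0.02,0.61,0,0,0,-1],[-0.02,0.02,0.61,0,0,0,-1],[-0.02,0.02,0.61,0,0,0,-1],[-0.02,0.02,0.61,0,0,0,-1],[0,0,0,0,0,0,-1]]'
python3 seg.py 20.4 40 1 .415 -.3096 .053 1
```

```text
t: 23.4
position: [0.4311, -0.3062, 0.0429]
tcp_rot: [2.441, -0.001, 1.93]
force: [0.2, -0.4, -0.7]
width: 0.999
t 23.4 q [ 1.665  1.211 -1.105  2.211  1.73   0.299  1.312] model err [-0.003  0.011 -0.007]
1 row [ 0.12 -0.3   0.03  0.03 -0.04  0.02] err 0.0 q [ 1.663  1.183 -1.074  2.194  1.651  0.258  1.392] in,low -0.525 0.032
```

```bash
python3 -m inch '[[0.12,-0.3,0.03,0,0,0,-1],[0,0,0,0,0,0,1],[0,0,0,0,0,0,1],[0,0,0,0,0,0,1],[0,0,0,0,0,0,1],[0,0,0,0,0,0,1],[0,0,0,0,0,0,1],[0,0,0,0,0,0,1],[0,0,0,0,0,0,1],[0,0,0,0,0,0,1]]' 100
python3 -m inch '[[0,0,0,0,0,0,1],[0,0,0,0,0,0,1],[0,0.2,-0.24,0,0,0,1],[0,0,0,0,0,0,1]]'
python3 - <<'E'
from flip import *
Ta=mk(o["position"],Ro.from_euler("xyz",o["tcp_rot"]).as_matrix());q=o["qpos"];print(q)
zt=o["position"][2]+.0143
# final tray: bench x +.025,y 0, bench heading 63.7
a=1.1127;d=np.array([np.cos(a),np.sin(a)]);t=b+.026*d;g=t-.1*d;print("final grip",g)
for n,y,gg in (("A",50,(.42,-.11)),("B",63.7,g-.25*d),("B2",63.7,g-.16*d),("C",63.7,g)):
    R=Rt(y,40)@H;Tb=mk(tcp_for_grasp([*gg,zt],R),R)
    N=int(np.ceil(max(abs(row(lin(Ta,Tb,1)[1])))))+1
    L,dT=lin(Ta,Tb,N);q,E=track(q,[(T[:3,3],T[:3,:3]) for T in L],3e-4)
    print(n,gg,N,row(dT).round(2),"err",E.max().round(4),"q",q);Ta=Tb
E
```

```text
t: 24.23
position: [0.4252, -0.3069, 0.0394]
tcp_rot: [2.441, 0.002, 1.927]
force: [-4.4, -0.3, 5.6]
width: 0.153
t: 24.57
position: [0.4248, -0.3075, 0.0451]
tcp_rot: [2.443, 0.002, 1.927]
force: [0.6, 0.5, -3.2]
width: 0.151
[ 1.679  1.206 -1.11   2.22   1.727  0.301  1.319]
final grip [0.525 0.2  ]
A (0.42, -0.11) 11 [ 0.78  0.41  0.35 -0.    0.43 -0.51] err 0.0 q [ 1.394  1.203 -1.128  2.314  1.503  0.306  1.668]
B [ 0.415 -0.025] 5 [ 0.56  0.52  0.43  0.    0.44 -0.52] err 0.0 q [ 1.23   1.224 -1.157  2.332  1.438  0.345  1.773]
B2 [0.455 0.056] 5 [ 0.    0.69  0.58  0.   -0.    0.  ] err 0.0 q [ 1.031  1.287 -1.25   2.338  1.797  0.462  1.261]
C [0.525 0.2  ] 8 [ 0.    0.77  0.64  0.   -0.    0.  ] err 0.0 q [ 0.655  1.282 -1.249  2.222  2.027  0.542  0.819]
```

```bash
python3 -m inch '[[0.78,0.41,0.35,0,0.43,-0.51,1],[0.78,0.41,0.35,0,0.43,-0.51,1],[0.78,0.41,0.35,0,0.43,-0.51,1],[0.78,0.41,0.35,0,0.43,-0.51,1],[0.78,0.41,0.35,0,0.43,-0.51,1],[0.78,0.41,0.35,0,0.43,-0.51,1],[0.78,0.41,0.35,0,0.43,-0.51,1],[0.78,0.41,0.35,0,0.43,-0.51,1],[0.78,0.41,0.35,0,0.43,-0.51,1],[0.78,0.41,0.35,0,0.43,-0.51,1]]'
python3 -m inch '[[0.78,0.41,0.35,0,0.43,-0.51,1],[0,0,0,0,0,0,1]]'
python3 seg.py 63.7 40 1 .414 -.025 .0595 7
```

```text
t: 25.4
position: [0.4321, -0.1191, 0.0433]
tcp_rot: [2.444, 0.001, 2.395]
force: [0.3, 1.1, -4.1]
width: 0.151
t: 25.57
position: [0.4274, -0.0977, 0.0441]
tcp_rot: [2.442, -0.001, 2.446]
force: [-0.9, 1.1, -3.5]
width: 0.15
t 25.5667 q [ 1.38   1.216 -1.117  2.348  1.672  0.305  1.501] model err [-0.009  0.009 -0.005]
7 row [ 0.38  0.36  0.29  0.    0.31 -0.37] err 0.0 q [ 1.227  1.216 -1.145  2.333  1.434  0.33   1.778] in,low -0.304 0.037
```

```bash
python3 -m inch '[[0.38,0.36,0.29,0,0.31,-0.37,1],[0.38,0.36,0.29,0,0.31,-0.37,1],[0.38,0.36,0.29,0,0.31,-0.37,1],[0.38,0.36,0.29,0,0.31,-0.37,1],[0.38,0.36,0.29,0,0.31,-0.37,1],[0.38,0.36,0.29,0,0.31,-0.37,1],[0.38,0.36,0.29,0,0.31,-0.37,1],[0,0,0,0,0,0,1],[0,0,0,0,0,0,1]]'
python3 seg.py 63.7 40 1 .525 .2 .060 14
python3 - <<'E'
from fitw import *
o=telemetry.get_obs()
R=Ro.from_euler("xyz",o["tcp_rot"]).as_matrix();g=o["position"]-R[:,2]*.0187;y=np.arctan2(R[1,0],R[0,0])-np.pi/2
t=np.r_[g[:2]+.1*np.array([np.cos(y),np.sin(y)]),y];b=np.array([.558,.2663,1.1127]);print(g,"tray by hand",t,np.rad2deg(y),"in bench",rel(t,b))
c=cams.read_camera("wrist");im=c["image"].copy()
for P in ([-.1075,.1125],[-.1075,.0875],[-.1075,-.0875],[-.1075,-.1125]):
    W=[*(b[:2]+np.array([np.cos(b[2])*P[0]-np.sin(b[2])*P[1],np.sin(b[2])*P[0]+np.cos(b[2])*P[1]])),0]
    q=proj(c,[W],o)[0];cv2.circle(im,tuple(int(v) for v in q),4,(0,255,0),1)
s=cams.read_camera("scene")["image"]
cv2.imwrite("pics/c5.png",np.hstack([cv2.resize(im,(400,300)),cv2.resize(s[190:430,240:560],(400,300))]))
E
```

```text
t: 26.32
position: [0.421, -0.0168, 0.0455]
tcp_rot: [2.443, 0.002, 2.677]
force: [0.1, 0.8, -3.4]
width: 0.151
t 26.3167 q [ 1.212  1.21  -1.115  2.361  1.569  0.301  1.644] model err [-0.01   0.008 -0.005]
14 row [ 0.01  0.69  0.58  0.    0.   -0.  ] err 0.0 q [ 0.654  1.28  -1.249  2.223  2.027  0.541  0.816] in,low -0.053 0.038
[ 0.41557955 -0.02755007  0.059841  ] tray by hand [0.46034957 0.0618683  1.10660462] 63.403774239604125 in bench [-0.22653905 -0.0028259 ]
```

View pics/c5.png

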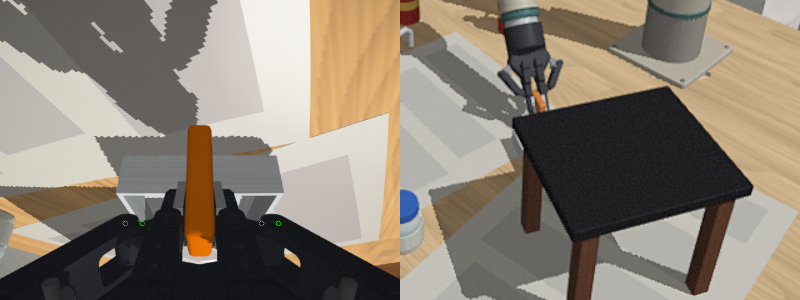

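The handle (198) and basin (118–283) are centred in the wrist view, and the tray stands in line before the bench (y = −3 mm, 0.4° off square). I'm sliding it in.

```bash
python3 -m inch '[[0.01,0.69,0.58,0,0,0,1],[0.01,0.69,0.58,0,0,0,1],[0.01,0.69,0.58,0,0,0,1],[0.01,0.69,0.58,0,0,0,1],[0.01,0.69,0.58,0,0,0,1],[0.01,0.69,0.58,0,0,0,1],[0.01,0.69,0.58,0,0,0,1],[0.01,0.69,0.58,0,0,0,1]]'
python3 -m inch '[[0.01,0.69,0.58,0,0,0,1],[0.01,0.69,0.58,0,0,0,1],[0.01,0.69,0.58,0,0,0,1],[0.01,0.69,0.58,0,0,0,1],[0.01,0.69,0.58,0,0,0,1],[0.01,0.69,0.58,0,0,0,1],[0,0,0,0,0,0,1]]'
python3 seg.py 63.7 40 1 .525 .2 .0535 1
```

```text
t: 27.08
position: [0.4848, 0.1121, 0.0453]
tcp_rot: [2.443, 0.001, 2.673]
force: [-0.1, 0.9, -3.3]
width: 0.152
t: 27.67
position: [0.5331, 0.212, 0.0466]
tcp_rot: [2.439, 0.002, 2.677]
force: [1.1, 0.7, -3.5]
width: 0.157
t 27.6667 q [ 0.637  1.29  -1.227  2.243  2.119  0.552  0.727] model err [-0.009  0.003 -0.009]
1 row [ 0.1  -0.33  0.21  0.06  0.07 -0.04] err 0.0 q [ 0.638  1.265 -1.204  2.222  2.085  0.508  0.76 ] in,low -0.053 0.032
```

```bash
python3 -m inch '[[0,-0.11,0.13,0,0,0,1],[0,-0.11,0.13,0,0,0,1],[0,0,0,0,0,0,1],[0,0,0,0,0,0,1]]'
```

```text
t: 28.0
position: [0.5318, 0.2086, 0.0395]
tcp_rot: [2.44, 0.001, 2.675]
force: [-2.7, -3.0, 5.3]
width: 0.151
```

Touched down (the force turned upward). Now releasing and withdrawing level.

```bash
python3 -m inch '[[0,0,0,0,0,0,0.5],[0,0,0,0,0,0,0],[0,0,0,0,0,0,-0.5],[0,0,0,0,0,0,-1],[0,0,0,0,0,0,-1],[0,0,0,0,0,0,-1],[0,0,0,0,0,0,-1],[0,0,0,0,0,0,-1],[0,0,0,0,0,0,-1]]'
python3 -m inch '[[0,-0.69,-0.58,0,0,0,-1],[0,-0.69,-0.58,0,0,0,-1],[0,-0.69,-0.58,0,0,0,-1],[0,-0.69,-0.58,0,0,0,-1],[0,-0.69,-0.58,0,0,0,-1],[0,-0.69,-0.58,0,0,0,-1],[0,-0.69,-0.58,0,0,0,-1],[0,-0.69,-0.58,0,0,0,-1],[0,0,0,0,0,0,-1]]'
python3 - <<'E'
from fitw import *
b=np.array([.558,.2663,1.1127])
p=[.532,.2086,.0395];R=Ro.from_euler("xyz",[2.44,.001,2.675]).as_matrix();g=p-R[:,2]*.0187;y=np.arctan2(R[1,0],R[0,0])-np.pi/2
t=np.r_[g[:2]+.1*np.array([np.cos(y),np.sin(y)]),y];print("in bench",rel(t,b),np.rad2deg(y-b[2]))
s=cams.read_camera("scene");im=s["image"].copy()
for L,z in (([[.07,-.06],[.07,.06]],.032),):
    for P in L:
        W=[t[0]+np.cos(y)*P[0]-np.sin(y)*P[1],t[1]+np.sin(y)*P[0]+np.cos(y)*P[1],z];q=proj(s,[W])[0];cv2.circle(im,tuple(int(v) for v in q),3,(0,255,0),1)
w=cams.read_camera("wrist")["image"];print(telemetry.get_obs()["qpos"].round(2))
cv2.imwrite("pics/c6.png",np.hstack([cv2.resize(w,(400,300)),cv2.resize(im[180:480,160:560],(400,300))]))
E
```

```text
t: 28.75
position: [0.532, 0.2093, 0.0388]
tcp_rot: [2.442, 0.002, 2.676]
force: [0.7, 0.5, 0.5]
width: 1.0
t: 29.5
position: [0.4661, 0.0772, 0.0379]
tcp_rot: [2.446, 0.001, 2.672]
force: [0.4, 0.4, -0.7]
width: 0.997
in bench [ 0.02467813 -0.00293083] -0.48680366671149805
[ 0.93  1.23 -1.11  2.36  2.15  0.37  0.89]
```

View pics/c6.png

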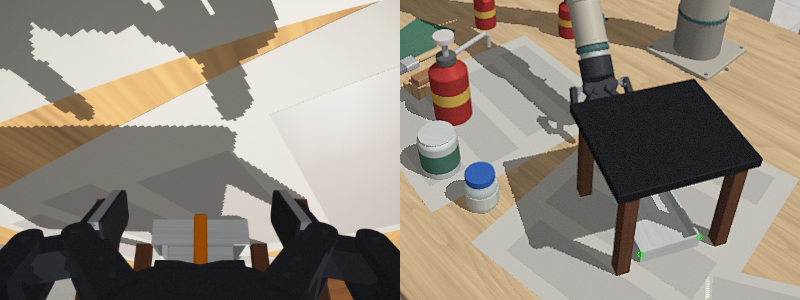

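The tray is flat and square between the legs, with its far rim corners on the predicted spots at (640,254) and (699,237). The plunger head is up, and the gripper is empty and clear.

```bash
python3 -m inch '[[0,0,0,0,0,0,-1],[0,0,0,0,0,0,-1],[0,0,0,0,0,0,-1]]'; python3 -c "
from station import arm
print(arm.finish_job())"
```

```text
t: 29.85
position: [0.4675, 0.0814, 0.039]
tcp_rot: [2.441, 0.002, 2.677]
force: [-0.4, 0.4, -0.5]
width: 1.001
the job is handed in; nothing more can be done
None
```

The job is done and handed in at about 30 s of the 72 s allowed; the system gives no verdict.

**What I did:** I drew the tray out from under the bench with a 40° lean, keeping it about 6 mm off the table. I set it under the spout of the large can with the spout tip within about 5 mm of the basin's centre, and let go. Then I pressed the plunger to its stop, let it come up, and put the tray back under the bench.

**Last checks:**
- **Tray:** it is about 25 mm to the bench's +x side, 3 mm off its middle and 0.5° off square, with the handle on the same side as before. The scene picture agrees.
- **Plunger and robot:** the plunger head is up, and the gripper is open and clear of everything, reading under 1 N.
- **Bench and bystanders:** I noticed no contact with the bench. In the pictures the bench and the tin and jar look unmoved; I did not measure the bystanders again.

**What disagreed:**
- The top camera put things about 6 to 9 mm off from the scene camera. The wrist camera agreed with the scene camera on the bench, so I used those two.
- The fingers pressed the plunger stop with up to 50 N for a moment. The 40 N limit is stated for the arm and the gripper's body, not the fingers.

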